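# Pin a sounding weight to its hanger bar and lock the pin with a hairpin clip

### The job

The hanger bar of the sounding weight has been set in its clevis with the pin only just started. Push the pin fully home by its black knob, then take the larger of the two hairpin clips from the wooden block and push it sideways over the pin's groove on the other side until it snaps home, and let go. Leave the smaller clip in the block, and do not knock over or shove the two sample bottles or the jar with the orange lid.

Things in the scene. Friction and masses are not known exactly. Their poses are not given: they have to be found in the camera images.
- weight: Grey fish-shaped sounding weight, 216 mm long (x) and 72 mm thick, with tail fins, fixed on a wooden chock. Origin on the table right under the clevis pin; nose to its -x, y parallel to the pin (knob side +y, which is the far side from the robot), z up. The pin axis is 118 mm above the table; the weight's back under the clevis, with its foot, reaches 92 mm
- bar_top (a point): Top centre of the flat steel hanger bar (24 mm along the weight's x, 10 mm along y), 258 mm above the table, with an eye on it to 307 mm. The bar stands upright in the clevis straight over the pin, so a gripper pointing straight down has no room at the pin's groove; lean it 30 degrees or more in the plane square to the pin
- lug_face (a point): Outer face of the clevis lug on the clip side, on the pin axis, 16 mm from the bar's middle plane towards the weight's -y (the other lug's outer face is 16 mm to +y). Both lugs are 9 mm thick, with a round top of radius 18 mm about the pin axis
- clevis_pin (a joint): How far the steel clevis pin (15.6 mm diameter) is pushed in, in m: 0 is pulled out, 0.036 is fully home (its collar then meets the lug at y = +16 mm). It slides towards the weight's -y against about 2 N of friction and stays where it is left. It starts 24 to 36 mm short of home, its far end hidden inside the lugs
- pin_knob_end (a point): Centre of the flat outer end of the pin's black knob, which is 25 mm across and 36 mm long, on the weight's +y side, away from the robot. With the pin home this point is 55 mm from the bar's middle plane
- pin_groove (a point): Centre of the pin's groove, on the pin axis, 76 mm from the knob's end towards the weight's -y. Groove 12 mm in diameter, 11 mm long. With the pin home it stands free beyond the lug, its centre at the weight's y = -21 mm, the 15.6 mm pin end reaching y = -34 mm; until then it is hidden in the lugs. A clip goes over it from any open direction square to the pin
- clip_block: Light wooden block, 140 x 34 x 40 mm, fixed on the table; origin at the middle of its underside, x along its length. Two slots (42 mm along x, 6 mm wide, 28 mm deep) end to end, centres at x = -34 mm and +34 mm, hold one clip each, standing upright; which clip stands in which slot varies
- clip_grip (a point): Larger hairpin clip, 108 mm high, of 4 mm spring wire: centre of its black grip, 24 mm wide (clip x), 12 mm thick (clip y), 28 mm high (clip z); a wire loop stands 10 mm above the grip. It stands in the block, legs down (clip -z), its x along the block, this point 98 mm above the table; turned half round about z it is the same. 54 g
- clip_seat (a point): Centre of the rounded seat between the larger clip's legs, 60 mm from clip_grip along clip -z. Snapped home it is at pin_groove, clip y parallel to the pin. The leg tips, 26 mm farther on, flare to 19 mm apart inside; the bulges, 9 mm past the seat, are 2 mm apart and spring open over the groove at about 5 to 12 N. A second narrow place 9 mm before the seat resists overshoot
- small_clip_grip (a point): Grip centre of the smaller clip (69 mm high, 3 mm wire, grip 16 x 9 x 18 mm) in the block's other slot, 66 mm above the table; too small for this pin: leave it
- bottle_a_mid (a point): Centre of a white sample bottle, 38 mm across and 84 mm tall, standing on the table: leave standing
- bottle_b_mid (a point): Centre of another white sample bottle, 38 mm across and 84 mm tall, standing on the table: leave standing
- bottle_c_mid (a point): Centre of a white jar with an orange lid, 54 mm across and 114 mm tall, standing on the table: leave standing
Mind the look-alikes: they are no part of the job. What is shaped like the part that bears clip_grip but yellow is not meant.

How it is judged:
On the way, in this order (a step that is already met when the one before it is completed fails the run):
1. the pin is pushed fully home while the clip is not yet on it (value of joint clevis_pin above 0.033 m and distance between clip_seat and pin_groove above 0.03 m), for 0.2 s.
2. the clip has snapped over the groove (distance between clip_seat and pin_groove below 0.0065 m and angle between the y axis of clip_seat and the y axis of pin_groove, either way round below 0.3 rad), for 0.2 s.
At the end, for the whole second after the job is handed in: The pin is home to within 3 mm (joint above 0.033), the larger clip's seat is within 6.5 mm of the centre of the pin's groove with the clip square to the pin within 0.3 rad, and it stays there released (all of step 2 and value of joint clevis_pin above 0.033 m); the robot touches nothing.
It fails at once if a bottle or the jar is knocked over or shoved more than 30 mm (distance of any of bottle_a_mid, bottle_b_mid, bottle_c_mid from where it was at the start of the episode above 0.03 m).
It fails at once if the smaller clip is taken out of the block (distance of small_clip_grip from where it was at the start of the episode above 0.03 m).
It also fails if it takes over 54 s, if anything falls off the work surface, if the arm or the gripper's body presses on something with over 40 N, if the wrist force passes 120 N, or if a joint passes its speed limit or range.

### The arm

A 7-joint arm with a two-finger parallel gripper is mounted at the origin on a cart in front of the work surface, level with it; the furniture and walls round the work are solid. World frame = base frame: x ahead of the robot, y to its left, z up, the work surface at z = 0. Lengths are in m, angles in rad, forces in N, time in s.
With the tool pointing down it reaches from about 0.425 to 0.95 m from the base axis. Payload 4.7 kg.
Tool frame: the origin (TCP) lies on the centre line of the jaws, within the pads' length; the fingertips stand robot.nose_length ahead of it and the grasp point (between the pads) lies 8 mm behind it (robot.nose_length is the distance from the TCP to the fingertips, in m); z points along the fingers, y is the line along which they close (so a half turn about z gives the same grasp; the last joint's range is limited). The gripper opens to 85 mm and grips with 20 to 120 N. Pads are 22 mm wide; open, the fingers measure 114 mm over their backs; the gripper's body (76 mm by 85 mm) begins 54 mm behind the grasp point. The pads swing forward as they close: fully open they stand 13 mm farther back than shut.
Start: joints at [-1.302, 0.469, -0.049, 1.532, 0.024, 1.141, -0.082], TCP at [0.198, 0.645, 0.242] pointing down, gripper open.
Joint ranges: [-2.59, 2.59], [-0.33, 1.99], [-1.39, 1.29], [0.1, 2.45], [-1.04, 4.18], [0.21, 1.99], [-2.66, 2.66]. Speed limits (rad/s): [2.57, 2.57, 3.14, 3.14, 3.14, 3.14, 3.14].

### API

Orientations are given as [roll, pitch, yaw] about the fixed x, y, z axes, in that order (R = Rz(yaw) Ry(pitch) Rx(roll)).
In Python, from plant import robot gives the robot as it stands. Calls block until the motion is done:
- robot.goto(position, orientation): joint-space move of the TCP to a pose.
- robot.move_straight(position, vel=0.15, attitude=None, contact_N=None): straight line of the TCP; attitude=None keeps the orientation; vel is the mean speed in m/s. With contact_N (N) it stops when the force on the tool has changed by that much, and returns True; else False.
- robot.move_joints(angles): joint-space move.
- robot.grip(opening, strength=None): opening from 0.0 (shut) to 1.0 (fully open); strength is the grip in N (None keeps the last); returns when the fingers have stopped.
- robot.sleep(seconds).
- robot.inverse_kinematics(position, orientation): joint angles nearest the present ones, or None.
- robot.sense(): the state.
- robot.grab_frame(name): name is "scene" or "side" or "wrist"; returns a dict with "image" (480x640x3 uint8, red, green, blue), "range_z" (480x640 float32, m along the optical axis (not along the pixel's ray), 0 where there is no reading), "fx", "fy", "cx", "cy" (pixels), "R" (3x3) and "t" (3): a world point X has camera coordinates R X + t. Camera axes: x right, y down, z forward; pixel columns grow to the right and rows downward; lengths in m; the calibration is good to about 2 mm. A picture is of the moment at which its call begins.
A pose or a line that the arm cannot do raises robot.IKError and nothing moves.
- robot.close_job(): hands the job in; it is judged then, once.
The state is a dict: "t": time; "joint_pos": joint angles; "joint_velocities": joint speeds; "effort": joint torques, N m; "tcp_pos": TCP position; "tcp_rot": TCP orientation; "wrist_force": force on the tool from outside, world axes, zero at the start; "torque": the same for the moment, N m; "opening": opening from 0.0 (shut) to 1.0 (fully open); "gripper_force": force on a finger pad.
Only numpy, scipy, OpenCV 4.12 (cv2) and the standard library are available. Lean on these libraries where they do the work, as an engineer would, in place of code of your own. Each camera call takes 0.05 s, during which the arm holds its last target. There are 200 camera calls.

## Working session

There is one attempt and no reset: what is moved stays moved. The work goes in short steps, each a Python script; the robot and the scene stay as the last script left them, time stands still between calls to the robot, and variables do not carry over. Pictures are saved under pics/ and viewed, at most 10 in all, crops included, and the job is handed in when it is done.

```bash
ls; mkdir -p pics; python3 - <<'E'
from plant import robot
import cv2,numpy as np,pickle
print(robot.nose_length, robot.sense())
ims=[]
for n in("scene","side"):
    f=robot.grab_frame(n); pickle.dump(f,open(f"pics/{n}0.pkl","wb"))
    cv2.imwrite(f"pics/{n}0.png",f["image"][:,:,::-1]); print(n,f["fx"],f["cx"],f["cy"],-f["R"].T@f["t"],f["R"][2])
E
```

```text
pics
0.011 {'t': 0.0, 'joint_pos': array([-1.30191295,  0.46941265, -0.04857975,  1.533702  ,  0.02408231,
        1.14098944, -0.08231393]), 'joint_velocities': array([ 3.49795240e-04, -1.15725214e-03, -3.46895660e-04,  7.80064116e-04,
       -2.92575358e-04,  1.39594921e-03,  7.04607622e-05]), 'effort': array([ 1.93027386e-04, -5.10290802e+01, -4.66611469e-02, -2.37711775e+01,
        1.06580299e-02,  7.58403592e-03, -1.42096238e-05]), 'tcp_pos': array([0.19787375, 0.64475457, 0.24127733]), 'tcp_rot': array([-3.13966706e+00,  6.19604468e-05,  2.84380627e+00]), 'wrist_force': array([-0.03576086,  0.31496741,  0.16476112]), 'torque': array([-0.046352  , -0.01606422,  0.00941368]), 'gripper_force': 0.0, 'opening': 0.9997299702999961}
scene 480.73499396329464 315.34806525166044 250.17671732576497 [0.24358057 0.62818064 0.82332568] [ 0.31862535 -0.64764585 -0.69212191]
side 448.50715434092666 320.9933525065239 239.72132803065062 [ 0.08162187 -0.73718551  0.50784099] [ 0.5120443   0.78534879 -0.34790503]
```

View pics/scene0.png

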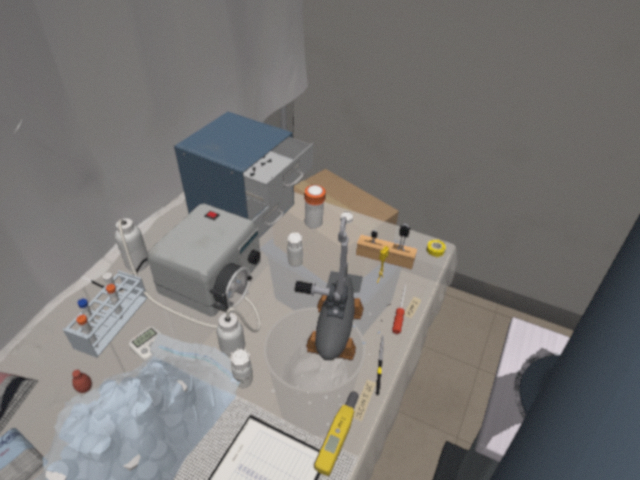

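View pics/side0.png

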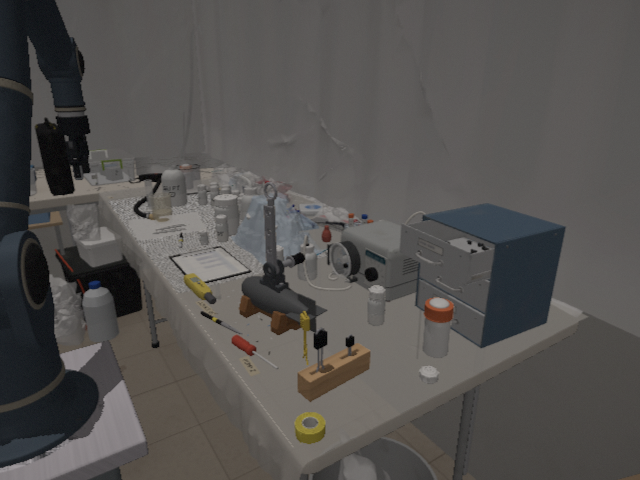

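The scene view shows the weight at about (338,310), the bar's eye at (346,217), the knob at (303,287), and the block at (386,250) with the large clip at (404,231). In the side view the knob is at (297,258), the large clip's grip at (320,339) and the small one at (350,341). The yellow look-alike is at (305,320). Next I'll get 3D positions.

```bash
cat > h.py <<'E'
import numpy as np,pickle,cv2
def load(n): return pickle.load(open(f"pics/{n}.pkl","rb"))
def cloud(f):
    z=f["range_z"]; v,u=np.mgrid[:480,:640]
    P=np.stack([(u-f["cx"])/f["fx"]*z,(v-f["cy"])/f["fy"]*z,z],-1)
    W=(P-f["t"])@f["R"]; W[z<=0]=np.nan; return W
def proj(f,X):
    c=np.asarray(X)@f["R"].T+f["t"]; return np.stack([f["fx"]*c[...,0]/c[...,2]+f["cx"],f["fy"]*c[...,1]/c[...,2]+f["cy"]],-1)
E
python3 - <<'E'
from h import *
np.set_printoptions(precision=4,suppress=True)
f=load("scene0");W=cloud(f);g=load("side0");V=cloud(g)
for n,(u,v) in dict(knob=(303,287),eye=(346,217),clipgrip=(404,231),small=(374,237),block=(386,252),blk2=(362,245),yellow=(383,255),bA=(295,238),jar=(315,190),b2=(230,320),b3=(241,357),orangeblk=(338,300),bucket=(310,360),t=(280,280),nose=(330,345),tail=(345,285)).items(): print("scene",n,W[v,u])
for n,(u,v) in dict(knob=(297,258),eye=(270,188),clip=(320,339),small=(350,341),block=(335,368),yellow=(305,320),b=(376,295),jar=(437,305),b2=(309,265),b3=(325,235),bar=(270,230)).items(): print("side",n,V[v,u])
a=cv2.resize(f["image"][190:390,200:460],None,fx=3,fy=3,interpolation=2)[:600,:780]
b=cv2.resize(g["image"][180:410,220:480],None,fx=2.6,fy=2.6,interpolation=2)
cv2.imwrite("pics/a.png",a[:,:,::-1]);cv2.imwrite("pics/b.png",b[:,:,::-1])
E
```

```text
scene knob [0.5388 0.0793 0.1266]
scene eye [ 0.6003 -0.2746  0.0178]
scene clipgrip [ 0.4257 -0.1953  0.1033]
scene small [ 0.4925 -0.1908  0.0602]
scene block [ 0.4392 -0.119   0.0962]
scene blk2 [ 0.5142 -0.1739  0.0387]
scene yellow [ 0.4428 -0.1115  0.0919]
scene bA [ 0.6435 -0.0783  0.0835]
scene jar [ 0.6689 -0.228   0.1117]
scene b2 [0.6361 0.1917 0.0937]
scene b3 [0.5767 0.246  0.0834]
scene orangeblk [0.4683 0.0687 0.1153]
scene bucket [0.4879 0.1462 0.0014]
scene t [ 0.6502 -0.0154 -0.0008]
scene nose [0.4498 0.1389 0.0685]
scene tail [ 0.4865 -0.0101  0.0715]
side knob [0.5396 0.0628 0.123 ]
side eye [0.8398 0.7854 0.0934]
side clip [ 0.4241 -0.2089  0.1015]
side small [ 0.4932 -0.1991  0.0678]
side block [ 0.4491 -0.2171  0.04  ]
side yellow [ 0.44   -0.1354  0.0955]
side b [ 0.637  -0.0962  0.0726]
side jar [ 0.6617 -0.2393  0.1071]
side b2 [0.634  0.1665 0.0456]
side b3 [0.8278 0.3839 0.0242]
side bar [0.4668 0.044  0.2081]
```

View pics/a.png

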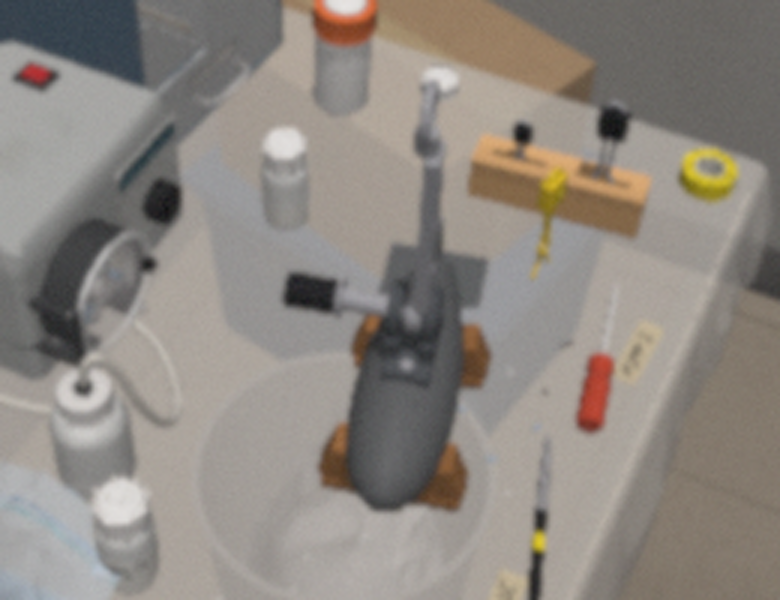

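View pics/b.png

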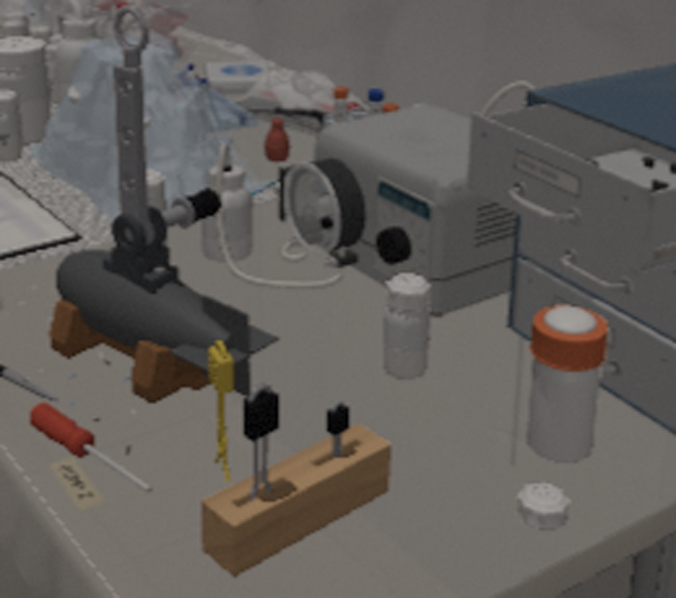

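The crops show the pin sticking out with its black knob, in crop a at (310,292). The bar stands upright, and the yellow clip stands free in front of the block. The large clip is in the block's near-end slot. I'll fit the bar, knob, weight and block from depth.

```bash
python3 - <<'E'
from h import *
np.set_printoptions(precision=4,suppress=True)
F=[load("scene0"),load("side0")];C=[cloud(f) for f in F]
def sel(W,x0,x1,y0,y1,z0,z1): return (W[...,0]>x0)&(W[...,0]<x1)&(W[...,1]>y0)&(W[...,1]<y1)&(W[...,2]>z0)&(W[...,2]<z1)
def yaw(r):
    b=cv2.boxPoints(r); e=max([b[1]-b[0],b[2]-b[1]],key=np.linalg.norm); return np.degrees(np.arctan2(e[1],e[0]))
for i,(f,W) in enumerate(zip(F,C)):
    im=f["image"].astype(int); hsv=cv2.cvtColor(f["image"],cv2.COLOR_RGB2HSV)
    print("== cam",i)
    for n,bx in dict(bar=(.4,.53,-.02,.1,.165,.25)).items():
        m=sel(W,*bx);p=W[m];print(n,m.sum(),p.mean(0),np.median(p,0),p.min(0),p.max(0))
    dark=im.max(-1)<60
    for n,bx in dict(knob=(.49,.58,.02,.12,.08,.15),big=(.39,.46,-.25,-.16,.08,.13),small=(.465,.53,-.25,-.16,.05,.09)).items():
        m=sel(W,*bx)&dark;p=W[m]
        print(n,m.sum(),p.mean(0),p.min(0),p.max(0), np.argwhere(m).mean(0)[::-1])
    m=sel(W,.35,.6,-.27,-.12,.03,.045)&(hsv[...,1]>90);p=W[m]
    r=cv2.minAreaRect(p[:,:2].astype(np.float32));print("block",len(p),r,yaw(r))
    p=W[sel(W,.38,.56,-.1,.2,.055,.085)]
    d=np.linalg.svd(p[:,:2]-p[:,:2].mean(0),full_matrices=False)[2][0];print("weight",len(p),p.mean(0),np.degrees(np.arctan2(d[1],d[0])))
    m=sel(W,.4,.53,-.06,.1,.14,.3); print(np.array([[z,*W[m&(abs(W[...,2]-z)<.01)].mean(0)] for z in(.17,.19,.21,.23,.25)]))
    for n,bx in dict(bA=(.6,.7,-.14,-.04,.02,.09),jar=(.6,.74,-.3,-.19,.02,.12),bB=(.53,.68,.13,.29,.03,.1),yel=(.41,.47,-.15,-.08,.02,.12)).items():
        p=W[sel(W,*bx)];print(n,p.mean(0),p.min(0),p.max(0))
E
```

```text
== cam 0
bar 231 [0.4665 0.063  0.2095] [0.4664 0.0653 0.2101] [0.4616 0.0413 0.1651] [0.4721 0.0691 0.2499]
knob 136 [0.5391 0.0794 0.1262] [0.5231 0.0683 0.1155] [0.5542 0.0888 0.1318] [302.8382 287.125 ]
big 70 [ 0.4264 -0.1963  0.1023] [ 0.4171 -0.2045  0.0892] [ 0.4352 -0.1929  0.1131] [403.8    230.9571]
small 17 [ 0.494  -0.1894  0.0698] [ 0.4894 -0.1911  0.0633] [ 0.4984 -0.1877  0.0762] [373.5882 234.1176]
block 619 ((0.4569786787033081, -0.16825997829437256), (0.137658953666687, 0.0953383594751358), 6.706682205200195) 6.7066813
weight 1612 [0.4618 0.0905 0.0704] 100.5903310952566
[[0.17   0.4665 0.063  0.1693]
 [0.19   0.4666 0.0627 0.1895]
 [0.21   0.4664 0.0634 0.2095]
 [0.23   0.4666 0.063  0.23  ]
 [0.25   0.4672 0.061  0.2525]]
bA [ 0.6423 -0.0736  0.0585] [ 0.6272 -0.0998  0.0204] [ 0.6631 -0.0616  0.087 ]
jar [ 0.666  -0.2194  0.0767] [ 0.6052 -0.2914  0.0202] [ 0.6977 -0.2038  0.115 ]
bB [0.6239 0.2324 0.0565] [0.561  0.1301 0.03  ] [0.6799 0.29   0.0998]
yel [ 0.4436 -0.1183  0.0756] [ 0.4368 -0.1326  0.021 ] [ 0.4516 -0.108   0.1098]
== cam 1
bar 435 [0.4679 0.049
[... 342 characters left out ...]
[ 0.5013 -0.1937  0.0754] [349.4933 341.2533]
block 1110 ((0.4573204517364502, -0.17044103145599365), (0.1415875107049942, 0.09358345717191696), 6.766919136047363) 6.7669163
weight 1310 [0.4676 0.0231 0.0696] -68.96322852379204
[[0.17   0.4681 0.0493 0.1701]
 [0.19   0.4679 0.0497 0.1905]
 [0.21   0.4679 0.0494 0.2102]
 [0.23   0.4676 0.0497 0.2304]
 [0.25   0.4687 0.0503 0.2502]]
bA [ 0.6397 -0.0931  0.0551] [ 0.6263 -0.1054  0.0204] [ 0.6623 -0.0699  0.0839]
jar [ 0.661  -0.2437  0.0728] [ 0.6454 -0.2606  0.02  ] [ 0.6991 -0.2072  0.1136]
bB [0.6342 0.1937 0.0617] [0.566  0.1301 0.0301] [0.6799 0.2895 0.0998]
yel [ 0.4421 -0.1282  0.0738] [ 0.4366 -0.138   0.02  ] [ 0.4482 -0.1142  0.1071]
```

```bash
python3 - <<'E'
from h import *
np.set_printoptions(precision=4,suppress=True)
F=[load("scene0"),load("side0")];C=[cloud(f) for f in F]
A=np.concatenate([c.reshape(-1,3) for c in C]);A=A[~np.isnan(A).any(1)]
b=lambda x0,x1,y0,y1,z0,z1:A[(A[:,0]>x0)&(A[:,0]<x1)&(A[:,1]>y0)&(A[:,1]<y1)&(A[:,2]>z0)&(A[:,2]<z1)]
p=b(.44,.5,.02,.09,.16,.245)[:,:2]
for q in(0,2,4):
    lo,hi=np.percentile(p,[q,100-q],axis=0);k=p[((p>=lo)&(p<=hi)).all(1)]
    print("bar",cv2.minAreaRect(k.astype(np.float32)))
p=b(.35,.56,-.27,-.155,.036,.044)[:,:2]; print("block",cv2.minAreaRect(p.astype(np.float32)))
for n,k in (("big",b(.40,.45,-.24,-.17,.084,.112)),("small",b(.475,.515,-.22,-.17,.058,.074)),("yel",b(.41,.47,-.15,-.09,.085,.108)),("pin",b(.505,.575,.04,.11,.1,.14))):
    print(n,len(k),k.min(0),k.max(0),cv2.minAreaRect(k[:,:2].astype(np.float32)))
k=b(.505,.575,.04,.11,.1,.14)
for x in np.arange(.505,.57,.008):
    q=k[abs(k[:,0]-x)<.004]; print(x,len(q),q.min(0) if len(q) else'',q.max(0) if len(q) else '')
print("heights")
for y in np.arange(.65,-.35,-.05):
    print("%.2f"%y,[("%.2f"%b(x-.025,x+.025,y-.025,y+.025,-.1,.5)[:,2].max()) if len(b(x-.025,x+.025,y-.025,y+.025,-.1,.5)) else '--' for x in np.arange(.3,.95,.05)])
E
```

```text
bar ((0.4690214991569519, 0.053250737488269806), (0.013474003411829472, 0.030622748658061028), 16.059904098510742)
bar ((0.4686395525932312, 0.053556837141513824), (0.01190267689526081, 0.028069859370589256), 11.459238052368164)
bar ((0.4685285687446594, 0.05357035994529724), (0.011365542188286781, 0.027179105207324028), 8.663158416748047)
block ((0.4605060815811157, -0.19745607674121857), (0.14167098701000214, 0.03979809582233429), 6.273375988006592)
big 335 [ 0.4145 -0.2115  0.0845] [ 0.4386 -0.1929  0.1119] ((0.4265012741088867, -0.20189715921878815), (0.024126965552568436, 0.018345916643738747), 1.9339237213134766)
small 112 [ 0.4858 -0.2009  0.0581] [ 0.5027 -0.187   0.074 ] ((0.4942951798439026, -0.19398453831672668), (0.01693757250905037, 0.01382370200008154), 2.501129150390625)
yel 173 [ 0.4366 -0.1373  0.0853] [ 0.451  -0.108   0.1071] ((0.4433366060256958, -0.1227324903011322), (0.029704593122005463, 0.011306696571409702), 79.45162200927734)
pin 526 [0.5051 0.049  0.1054] [0.5602 0.0889 0.1341] ((0.5306870937347412, 0.06926229596138), (0.05709722265601158, 0.031807385385036
[... 1988 characters left out ...]
0.14', '0.14', '0.14', '0.14', '--']
-0.05 ['0.00', '0.02', '0.02', '0.06', '0.09', '0.05', '0.01', '0.09', '0.14', '0.21', '0.14', '0.14', '--']
-0.10 ['0.00', '0.01', '0.01', '0.11', '0.01', '0.01', '0.00', '0.09', '0.22', '0.22', '0.22', '0.22', '0.23']
-0.15 ['0.00', '0.01', '0.01', '0.11', '0.04', '0.04', '0.00', '0.00', '0.22', '0.22', '0.22', '0.22', '0.23']
-0.20 ['0.00', '0.00', '0.12', '0.12', '0.08', '0.04', '0.01', '0.11', '0.22', '0.22', '0.22', '0.23', '0.23']
-0.25 ['0.00', '0.02', '0.02', '0.00', '0.00', '0.01', '0.02', '0.11', '0.22', '0.23', '0.23', '0.23', '0.22']
-0.30 ['0.00', '0.02', '0.02', '0.01', '0.01', '0.01', '0.02', '0.00', '0.00', '0.22', '0.22', '0.22', '0.22']
```

```bash
cat >> h.py <<'E'
from scipy.spatial.transform import Rotation as Rn
np.set_printoptions(precision=4,suppress=True)
K=np.array([0,0,1.])
def rpy(z,y):
    z=z/np.linalg.norm(z); y=y-z*(z@y); y/=np.linalg.norm(y)
    return Rn.from_matrix(np.stack([np.cross(y,z),y,z],1)).as_euler('xyz')
def uvec(deg): a=np.radians(deg); return np.array([np.cos(a),np.sin(a),0])
def snap(robot,cam,name,save=True):
    f=robot.grab_frame(cam); pickle.dump(f,open(f"pics/{name}.pkl","wb")); cv2.imwrite(f"pics/{name}.png",f["image"][:,:,::-1]); return f
E
python3 - <<'E'
from plant import robot
from h import *
u=uvec(12.5); w=np.array([-u[1],u[0],0]); B=np.array([.4686,.0536,0])
t=np.radians(20); o=rpy(-np.sin(t)*u-np.cos(t)*K,w)
q0=np.array(robot.sense()["joint_pos"])
P=B+.15*u+.25*K
print(robot.inverse_kinematics(P,o))
robot.grip(0.0,40); robot.goto(P,o)
s=robot.sense(); print(s["t"],s["joint_pos"],s["tcp_pos"],s["opening"])
f=snap(robot,"wrist","w1"); print(-f["R"].T@f["t"],f["R"][2],f["fx"]); print(proj(f,np.array([B+.09*u+.118*K,B+.118*K])))
E
```

```text
[-0.3032  0.5534  0.1479  1.4268 -0.0589  1.5158  1.6392]
3.3417 [-0.3044  0.5534  0.1467  1.4267 -0.0592  1.5158  1.639 ] [0.6149 0.0875 0.25  ] 0.0016432652072411547
[0.5998 0.0842 0.3962] [-0.0857 -0.0189 -0.9961] 405.2698590623791
[[318.5991 212.6392]
 [318.9545  87.7053]]
```

View pics/w1.png

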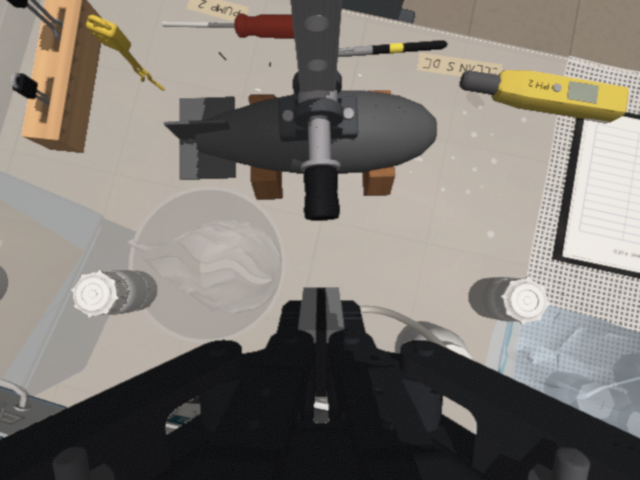

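The wrist view shows the knob at (321,192) with its end at row ~218, the pin at (318,140) and the bar edge-on at (317,50). I'll refine the pin line by casting edge midpoints onto the pin plane.

```bash
cat >> h.py <<'E'
def ray(f,uv,z):
    uv=np.atleast_2d(uv); d=np.c_[(uv[:,0]-f["cx"])/f["fx"],(uv[:,1]-f["cy"])/f["fy"],np.ones(len(uv))]@f["R"]
    c=-f["R"].T@f["t"]; return c+d*((z-c[2])/d[:,2])[:,None]
E
python3 - <<'E'
from h import *
f=load("w1"); im=f["image"].max(-1).astype(int); W=cloud(f)
for r in (115,125,135,145,152,175,185,195,205,212): print(r,im[r,296:346:2])
c=im[:,321];print("col321",c[200:232]); print("col 312",im[205:230,312],"col 331",im[205:230,331])
k=W[170:215,305:340].reshape(-1,3);k=k[k[:,2]>.1];print(k.min(0),k.max(0))
for r in(20,40,60): print("bar",r,im[r,286:350:2], W[r,317])
E
```

```text
115 [ 37  34  36  33  32  35  33  37  45  56  61  67  70  63  54  41  34  30
  31  33  32  32  39  54 142]
125 [ 45  37  35  32  33  36  64  91 134 147 152 162 165 166 159 148 124  61
  33  33  40  70  83  85  89]
135 [ 34  33  32  33  35  34  69 111 135 147 158 165 167 167 159 149 130  73
  34  31  33  32  33  38  40]
145 [ 50  50  50  51  50  50  64 110 133 147 160 167 170 167 159 149 132  96
  81  83  83  82  83  83  83]
152 [ 49  48  49  48  49  49  61 108 135 149 160 169 170 165 159 147 133 100
  76  77  76  76  76  73  76]
175 [186 185 186 172  52  21  21  23  23  29  28  33  31  32  33  30  28  28
  26  24  27 157 187 188 189]
185 [190 189 189 188 117  22  23  23  26  26  30  33  33  32  31  29  29  29
  26  24  31 158 189 190 190]
195 [190 189 188 188 166  48  21  26  28  26  30  33  33  33  31  30  28  27
  29  23  27 158 189 189 190]
205 [190 189 189 187 117  21  23  24  27  29  33  36  35  34  33  31  30  26
  25  23  26  45 162 190 191]
212 [188 186 188 178  79  17  21  21  27  28  32  35  36  38  33  32  29  25
  25  25  24  36 160 190 190]
col321 [ 35  33  37  35  34  3
[... 158 characters left out ...]
24  18  15  16  29  95 165 186
 189 190 189 190 190 190 190] col 331 [ 26  26  28  27  28  27  26  28  26  25  24  18  13  23  90 162 183 186
 187 190 190 189 188 188 188]
[0.5228 0.0578 0.1129] [0.5603 0.0871 0.1325]
bar 20 [106 104 107  85  64  62  63  62  62  66  76  83  83  85  87  88  88  89
  86  84  78  71  62  62  62  61  63 109 179 183 181 182] [0.4713 0.0535 0.1983]
bar 40 [181 179 180 180 128  67  64  62  63  63  63  63  63  62  63  66  63  66
  63  64  63  64  63  63  61  63  97 178 183 181 182 183] [0.4778 0.0549 0.1914]
bar 60 [184 182 183 183 182 160  75  64  63  62  63  64  67  78  83  87  86  85
  81  71  66  64  68  61  63  73 158 182 183 182 184 183] [0.4706 0.053  0.1583]
```

```bash
python3 - <<'E'
from h import *
f=load("w1")
p=ray(f,[(319.1,127),(319.4,150),(320.8,185),(321.2,195),(321.6,205)],.118)
d=np.polyfit(p[:,0],p[:,1],1); a=np.degrees(np.arctan(d[0])); print(p,a)
e=ray(f,[(322,215.5)],.1305); print("knob end top",e)
# bar side edges vertical lines: near-face edges at y offsets
L,R=[(296.5,60),(294.5,40),(293,20)],[(337.5,60),(338,40),(339.5,20)]
for z in(.158,.178,.198): print(z,ray(f,L,z)[:, :2].round(4).tolist(),ray(f,R,z)[:,:2].round(4).tolist())
for n in(.4686,):print("pin line at x",n,np.polyval(d,n))
s=load("side0"); print(proj(s,np.array([[.4686,.0536,.258],[.4686,.0536,.118]])), proj(f,np.array([.4686,.0536,.118])))
E
```

```text
[[0.4967 0.06   0.118 ]
 [0.5129 0.0639 0.118 ]
 [0.5371 0.0703 0.118 ]
 [0.544  0.0721 0.118 ]
 [0.5508 0.0739 0.118 ]] 14.515786756896519
knob end top [[0.5598 0.0762 0.1305]]
0.158 [[0.4732, 0.0407], [0.4609, 0.0366], [0.4484, 0.0327]] [[0.4677, 0.0652], [0.455, 0.0628], [0.4421, 0.0609]]
0.178 [[0.4838, 0.0443], [0.4726, 0.0406], [0.4611, 0.0371]] [[0.4788, 0.0668], [0.4672, 0.0646], [0.4554, 0.0628]]
0.198 [[0.4945, 0.048], [0.4842, 0.0446], [0.4738, 0.0414]] [[0.4899, 0.0684], [0.4793, 0.0664], [0.4686, 0.0648]]
pin line at x 0.4686 0.05259625974025703
[[267.6712 205.186 ]
 [270.3837 268.6017]] [318.9545  87.7053]
```

```bash
python3 - <<'E'
from plant import robot
from h import *
u=uvec(13.5); w=np.array([-u[1],u[0],0]); B=np.array([.4686,.0533,0])
t=np.radians(20); o=rpy(-np.sin(t)*u-np.cos(t)*K,w)
robot.move_straight(B+.13*u+.1246*K,vel=.15,attitude=o)
for i in range(3):
    r=robot.move_straight(B+.058*u+.1246*K,vel=.04,contact_N=15)
    s=robot.sense(); d=(s["tcp_pos"]-B)@u; print(r,s["t"],d,d-.0141,s["wrist_force"])
    if d<.075: break
robot.move_straight(B+.13*u+.1246*K,vel=.15)
robot.move_straight(B+.15*u+.25*K,vel=.2)
f=snap(robot,"wrist","w2");snap(robot,"side","s2");snap(robot,"scene","c2")
print(robot.sense()["t"])
im=f["image"][0:240,200:440]; cv2.imwrite("pics/w2c.png",cv2.resize(im,None,fx=2.5,fy=2.5,interpolation=2)[:,:,::-1])
E
```

```text
True 5.7333 0.07547876376439323 0.06137876376439323 [ 1.9661 -0.5583  0.7699]
True 6.0333 0.07539604596601915 0.06129604596601915 [ 2.2551 -0.0356 -0.1348]
True 6.3333 0.07530719344728645 0.06120719344728645 [ 2.7894 -0.4789  0.8368]
7.775
```

View pics/w2c.png

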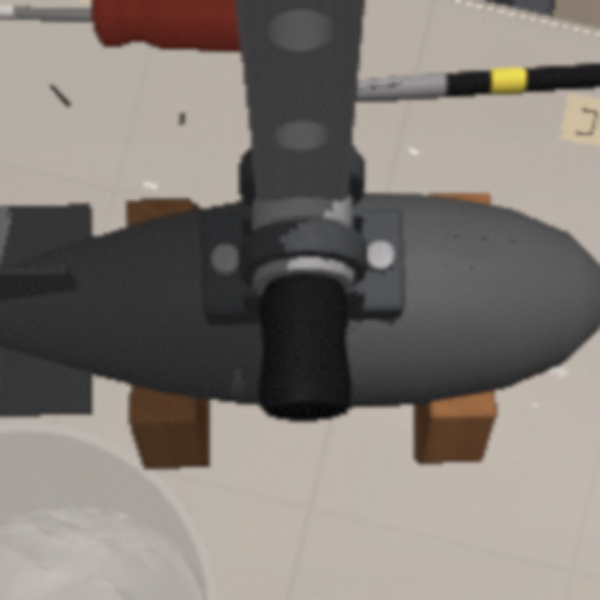

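The wrist crop shows the collar against the lug, with the knob end at crop (305,405). Next I'll check the clip side in the side view.

```bash
python3 - <<'E'
from h import *
f=load("w2");im=f["image"].max(-1).astype(int);print(im[150:175,321])
g=load("s2");c=g["image"][170:310,215:335]; 
a=cv2.resize(c,None,fx=4.5,fy=4.2,interpolation=2); a=cv2.convertScaleAbs(a,alpha=1.7); cv2.imwrite("pics/s2c.png",a[:,:,::-1])
B=np.array([.4686,.0533,0]);u=uvec(13.5)
for r in (158,159,160,161,162,163): 
  e=ray(f,[(321,r)],.1305)[0]; print(r,e,(e-B)@u)
for s in(-.016,-.021,-.034,.055): print(s,proj(g,B+s*u+.118*K),((proj(g,B+s*u+.118*K)-[215,170])*[4.5,4.2]))
E
```

```text
[ 33  33  32  33  35  36  36  37  39  37  25  16  13  11  10   8   8  31
  97 165 186 188 188 189 189]
158 [0.5277 0.0671 0.1305] 0.06073660208065477
159 [0.5284 0.0673 0.1305] 0.0613996524193535
160 [0.529  0.0675 0.1305] 0.062062567342036225
161 [0.5297 0.0676 0.1305] 0.06272534689018311
162 [0.5303 0.0678 0.1305] 0.06338799110525747
163 [0.531  0.0679 0.1305] 0.06405050002870549
-0.016 [264.6397 270.9057] [223.3787 423.804 ]
-0.021 [262.7969 271.6214] [215.0863 426.8099]
-0.034 [257.9427 273.5067] [193.242 434.728]
0.055 [289.4414 261.2735] [334.9864 383.3485]
```

View pics/s2c.png

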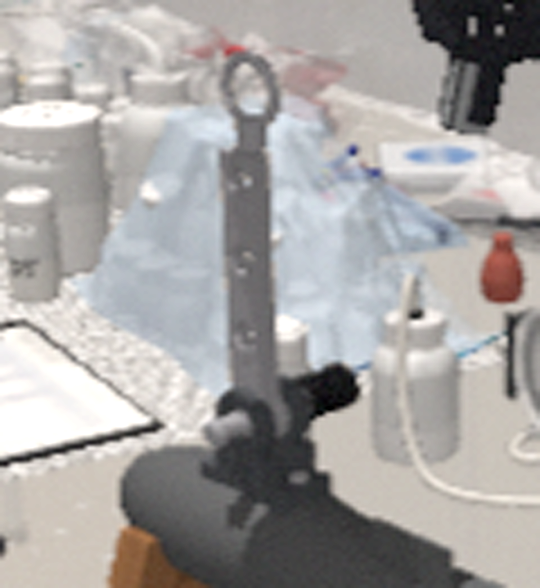

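```bash
python3 - <<'E'
from h import *
B=np.array([.4686,.0533,0]);u=uvec(13.5);v=np.array([-u[1],u[0],0])
for n in("w2","s2","c2"):
    W=cloud(load(n)).reshape(-1,3);s=(W-B)@u;l=(W-B)@v;z=W[:,2]
    m=(abs(l)<.02)&(abs(s)<.08)&(z>.095)&(z<.15)
    print(n)
    for a in np.arange(-.044,.072,.003):
        k=m&(abs(s-a)<.0015)
        if k.sum(): print("%.3f n%d z %.4f..%.4f lat %.4f..%.4f"%(a,k.sum(),z[k].min(),z[k].max(),l[k].min(),l[k].max()))
    m=(abs(l)<.02)&(abs(s)<.03)&(z>.15)&(z<.25); print("bar s",np.percentile(s[m],[2,25,50,75,98]),"lat",np.percentile(l[m],[2,50,98]))
E
```

```text
w2
-0.008 n5 z 0.1224..0.1288 lat -0.0152..0.0159
-0.005 n46 z 0.1025..0.1301 lat -0.0188..0.0162
-0.002 n86 z 0.1015..0.1308 lat -0.0189..0.0163
0.001 n202 z 0.0950..0.1301 lat -0.0189..0.0167
0.004 n9 z 0.1019..0.1238 lat -0.0189..0.0124
0.007 n412 z 0.1208..0.1498 lat -0.0142..0.0125
0.010 n327 z 0.1210..0.1499 lat -0.0142..0.0125
0.013 n138 z 0.1215..0.1342 lat -0.0142..0.0118
0.016 n108 z 0.1222..0.1368 lat -0.0174..0.0166
0.019 n236 z 0.1023..0.1376 lat -0.0188..0.0170
0.022 n291 z 0.1019..0.1377 lat -0.0187..0.0170
0.025 n424 z 0.0951..0.1369 lat -0.0184..0.0173
0.028 n247 z 0.1123..0.1337 lat -0.0143..0.0128
0.031 n135 z 0.1172..0.1313 lat -0.0129..0.0112
0.034 n163 z 0.1185..0.1317 lat -0.0129..0.0112
0.037 n162 z 0.1187..0.1317 lat -0.0121..0.0112
0.040 n155 z 0.1187..0.1316 lat -0.0121..0.0112
0.043 n151 z 0.1190..0.1312 lat -0.0114..0.0104
0.046 n140 z 0.1203..0.1308 lat -0.0114..0.0112
0.049 n146 z 0.1180..0.1314 lat -0.0121..0.0112
0.052 n152 z 0.1197..0.1321 lat -0.0120..0.0119
0.055 n161 z 0.1176..0.1320 lat -0.0128..0.0125
0.058 n177 z 0.1181..0.1326 lat -0.0128..0.0
[... 2562 characters left out ...]
0026..0.0195
0.025 n17 z 0.1150..0.1330 lat -0.0073..0.0150
0.028 n20 z 0.1131..0.1304 lat -0.0031..0.0142
0.031 n20 z 0.1134..0.1304 lat -0.0059..0.0135
0.034 n18 z 0.1118..0.1303 lat -0.0068..0.0136
0.037 n21 z 0.1159..0.1305 lat -0.0048..0.0137
0.040 n19 z 0.1141..0.1298 lat -0.0056..0.0139
0.043 n17 z 0.1122..0.1294 lat -0.0034..0.0138
0.046 n20 z 0.1149..0.1302 lat -0.0061..0.0147
0.049 n19 z 0.1148..0.1326 lat -0.0034..0.0171
0.052 n21 z 0.1152..0.1322 lat -0.0032..0.0155
0.055 n17 z 0.1126..0.1308 lat -0.0054..0.0149
0.058 n19 z 0.1150..0.1313 lat -0.0048..0.0157
0.061 n4 z 0.1224..0.1275 lat -0.0048..0.0111
bar s [-0.0039 -0.003  -0.0001  0.003   0.0059] lat [-0.0083  0.012   0.0142]
```

Measured from the lugs (faces at about s=-11.5 and +23.5 mm), the pin end and the knob end, the pin is home: my bar centre was about 6 mm off. The groove is near s = -15.5 mm. Next I'll check IK for the grasp and both approach sides.

```bash
python3 - <<'E'
from plant import robot
from h import *
u=uvec(13.5);v=np.array([-u[1],u[0],0]);G=np.array([.4686,.0533,.118])-.0155*u
b=uvec(6.5);bv=np.array([-b[1],b[0],0])
C=np.array([.4267,-.2018,.098])
for sg in(1,-1):
  for z in(.09,.25): print("grasp",sg,z,robot.inverse_kinematics([C[0],C[1],z],rpy(-K,sg*bv)))
for side in(-1,1):
  for th in(40,55,70):
    a=np.sin(np.radians(th))*side*v+np.cos(np.radians(th))*K
    for sg in(1,-1):
      print(side,th,sg,[robot.inverse_kinematics(G+(.052+d)*a,rpy(-a,sg*u)) for d in(.07,0)])
E
```

```text
grasp 1 0.09 [ 0.1451  0.3548  0.2507  2.1595 -0.1443  0.6425  2.1809]
grasp 1 0.25 [ 0.0375  0.1231  0.3479  2.0039 -0.0491  1.0224  2.0928]
grasp -1 0.09 [-0.4755  0.6003  1.1144  2.1885 -0.7646  0.8219 -0.3202]
grasp -1 0.25 [-0.617   0.2024  1.1289  2.0293 -0.213   1.0349 -0.8435]
-1 40 1 [array([ 0.0013,  0.4058,  0.3992,  1.9358, -0.7086,  1.3831,  0.9809]), array([-0.0326,  0.4456,  0.3474,  2.0295, -0.7768,  1.2469,  1.0193])]
-1 40 -1 [array([-0.4672,  0.6324,  1.1128,  1.9588, -0.9146,  1.6555, -1.8705]), array([-0.5405,  0.707 ,  1.1111,  2.0545, -1.0152,  1.5916, -1.8079])]
-1 55 1 [array([ 0.1406,  0.5839,  0.3776,  1.8784, -0.8216,  1.5857,  1.1559]), array([ 0.0887,  0.5976,  0.3296,  1.9799, -0.885 ,  1.4613,  1.1857])]
-1 55 -1 [array([-0.3013,  0.8687,  1.1069,  1.9023, -1.0235,  1.9649, -1.6578]), array([-0.1841,  0.6951,  0.7185,  1.9953, -0.9941,  1.6393, -1.8053])]
-1 70 1 [array([ 0.2456,  0.7673,  0.3326,  1.8186, -0.8917,  1.7706,  1.2734]), array([ 0.1869,  0.7568,  0.285 ,  1.928 , -0.949 ,  1.6579,  1.2971])]
-1 70 -1 [array([-0.0057,  0.8779,  0.7175,  1.
[... 321 characters left out ...]
1.2771,  2.2461]), array([-0.6006,  0.3672, -0.0883,  2.1234,  0.7298,  1.1317,  2.2051])]
1 55 1 [array([-1.1882,  0.5002,  0.4041,  2.0439,  0.6227,  1.2796, -0.9272]), array([-1.1678,  0.5591,  0.495 ,  2.1296,  0.6637,  1.1036, -0.9313])]
1 55 -1 [array([-0.7924,  0.477 , -0.1046,  2.0205,  0.7548,  1.4364,  2.0493]), array([-0.7309,  0.512 , -0.0656,  2.1043,  0.8345,  1.3073,  2.0128])]
1 70 1 [array([-1.2298,  0.7016,  0.3779,  2.0059,  0.6769,  1.3952, -1.0579]), array([-1.1797,  0.7287,  0.4299,  2.0948,  0.7431,  1.253 , -1.0878])]
1 70 -1 [array([-0.8946,  0.668 , -0.0683,  1.9853,  0.8109,  1.5846,  1.9086]), array([-0.8289,  0.6794, -0.0284,  2.074 ,  0.89  ,  1.4722,  1.8767])]
```

```bash
python3 - <<'E'
from plant import robot
from h import *
b=uvec(6.5);bv=np.array([-b[1],b[0],0]);o=rpy(-K,bv)
robot.goto([.57,-.12,.28],o); robot.goto([.4267,-.2018,.24],o); robot.grip(.6,100)
f=snap(robot,"wrist","w3");W=cloud(f);p=W.reshape(-1,3)
m=(abs(p[:,0]-.4267)<.03)&(abs(p[:,1]+.2018)<.025)&(p[:,2]>.09)&(p[:,2]<.13);k=p[m]
print(len(k),k.min(0),k.max(0),cv2.minAreaRect(k[:,:2].astype(np.float32)))
k=p[m&(p[:,2]<.1135)&(p[:,2]>.106)];print(len(k),cv2.minAreaRect(k[:,:2].astype(np.float32)))
k=p[(abs(p[:,2]-.04)<.004)&(abs(p[:,0]-.46)<.09)&(p[:,1]<-.16)&(p[:,1]>-.24)];print("block",cv2.minAreaRect(k[:,:2].astype(np.float32)))
s=robot.sense();print(s["t"],s["tcp_pos"])
print(proj(f,np.array([.4267,-.2018,.112])))
E
```

```text
713 [ 0.4169 -0.2097  0.0901] [ 0.4406 -0.1955  0.1213] ((0.4287630021572113, -0.20250113308429718), (0.023542338982224464, 0.012342005968093872), 7.0841064453125)
457 ((0.4287596046924591, -0.20250684022903442), (0.023501479998230934, 0.012136555276811123), 6.36574125289917)
block ((0.4631243348121643, -0.1988745629787445), (0.1396728903055191, 0.03402412682771683), 6.640979766845703)
9.95 [ 0.4268 -0.2018  0.24  ]
[320.4224 233.9509]
```

View pics/w3.png

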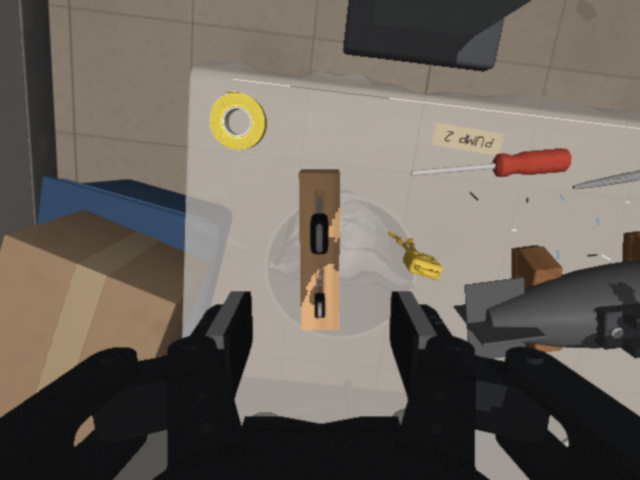

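The grip is at (319,234), the block below it, and the fingers are open clear of everything. Grasping now.

```bash
python3 - <<'E'
from plant import robot
from h import *
b=uvec(6.5);bv=np.array([-b[1],b[0],0]);o=rpy(-K,bv)
robot.move_straight([.4277,-.2022,.115],vel=.15)
robot.move_straight([.4277,-.2022,.090],vel=.06)
robot.grip(0,100); s=robot.sense(); print(s["opening"]*85,s["gripper_force"],s["wrist_force"])
robot.move_straight([.4277,-.2022,.14],vel=.08)
robot.move_straight([.4277,-.2022,.28],vel=.2)
s=robot.sense(); print(s["t"],s["opening"]*85,s["gripper_force"],s["wrist_force"])
u=uvec(13.5);v=np.array([-u[1],u[0],0]);G=np.array([.4686,.0533,.118])-.0155*u
th=np.radians(55);a=-np.sin(th)*v+np.cos(th)*K;o2=rpy(-a,u)
robot.goto(G+(.052+.075)*a+.03*K,o2)
robot.move_straight(G+(.052+.05)*a,vel=.1)
f=snap(robot,"wrist","w4");snap(robot,"side","s4");snap(robot,"scene","c4")
s=robot.sense(); print(s["t"],s["tcp_pos"],s["opening"]*85,s["gripper_force"])
print(proj(f,np.array([G,G+.05*a,G+.0185*u,G+.11*a])))
E
```

```text
10.688292959794198 97.42749094963074 [ 0.192  -0.8219  1.0662]
13.5667 10.213725503697573 97.48932123184204 [-0.2248  0.3953 -1.4745]
15.275 [ 0.4734 -0.032   0.1769] 10.84747157233492 97.45270729064941
[[319.3462 246.4669]
 [319.0164 274.583 ]
 [350.2255 246.4922]
 [318.3124 334.5843]]
```

View pics/w4.png

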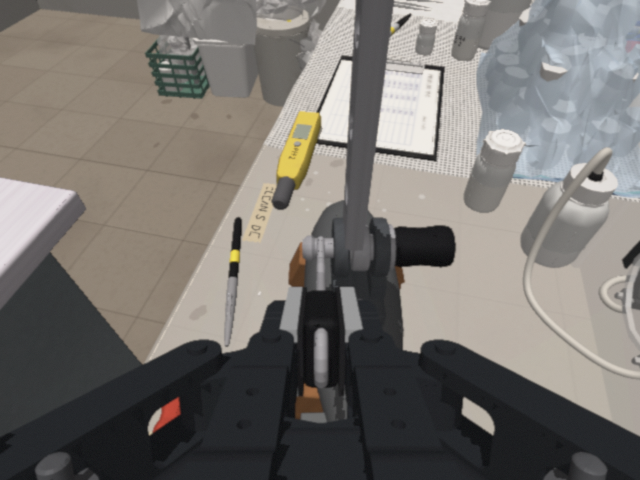

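The wrist view shows the clip held with its wire coming up at column ~320. The pin end is at (305,246), with the lug starting at ~(333,250). I'll measure the columns.

```bash
python3 - <<'E'
from h import *
f=load("w4");im=f["image"].max(-1).astype(int);Z=f["range_z"];W=cloud(f)
B=np.array([.4686,.0533,0]);u=uvec(13.5);v=np.array([-u[1],u[0],0])
print("cols",np.arange(296,346,2))
for r in range(228,288,4): print(r,im[r,296:346:2])
for r in range(236,260,4): print(r,(Z[r,296:346:2]*1000).astype(int))
p=W.reshape(-1,3);s=(p-B)@u;l=(p-B)@v;z=p[:,2]
print("pin pts"); 
for a in np.arange(-.036,-.005,.002):
    k=(abs(l)<.012)&(z>.108)&(z<.14)&(abs(s-a)<.001)
    if k.sum(): print("%.3f n%d zmax %.4f l %.4f..%.4f"%(a,k.sum(),z[k].max(),l[k].min(),l[k].max()))
print("clip legs: s by l")
for a in np.arange(-.08,-.01,.005):
    k=(abs(s+.0155)<.015)&(abs(l-a)<.0025)&(z>.11)&(z<.2)
    if k.sum(): print("%.3f n%d s %.4f..%.4f z %.4f..%.4f"%(a,k.sum(),s[k].min(),s[k].max(),z[k].min(),z[k].max()))
g=load("s4");c=g["image"][200:310,200:330];cv2.imwrite("pics/s4c.png",cv2.convertScaleAbs(cv2.resize(c,None,fx=5,fy=5,interpolation=2),alpha=1.6)[:,:,::-1])
E
```

```text
cols [296 298 300 302 304 306 308 310 312 314 316 318 320 322 324 326 328 330
 332 334 336 338 340 342 344]
228 [188 187 186 187 187 187 187 185 174  86  74  80  82  85  87  89  91  90
  57  70  88  87  86  85  78]
232 [188 187 188 187 187 187 186 179 100  72  77  81  83  86  87  90  91  89
  51  65  85  87  86  87  80]
236 [187 187 187 188 185 167 159 153 105  80  80 101 129 113  91  88  93  90
  56  65  86  86  87  87  83]
240 [186 186 186 174 158 160 164 164 142 139 148 131 163 142 140 163 163 161
 150  73  81  84  85  83  83]
244 [187 173 145 153 154 159 162 163 140 142 153 152 169 153 144 171 162 158
 151  75  78  81  82  81  81]
248 [170 115 141 142 140 146 150 152 129 131 142 153 170 153 128 155 157 156
 147  81  76  79  80  78  80]
252 [110 102 132 125 117 125 130 131 110 108 113 145 167 148 114 119 121 122
 117  68  70  71  72  74  75]
256 [101 102 141 124  88  97 102 105  92  83  94 149 164 150 102  85  84  84
  80  56  62  67  69  70  67]
260 [ 99 111 148 148 138  77  74  78  75  79  94 145 160 146 106  92  94  68
  38  43  59  63  61  60  59]
264 [100 100 107 116 110  66 
[... 1661 characters left out ...]
95 s -0.0305..-0.0006 z 0.1812..0.1904
-0.075 n400 s -0.0304..-0.0006 z 0.1799..0.1870
-0.070 n64 s -0.0266..-0.0030 z 0.1799..0.1829
-0.065 n14 s -0.0166..-0.0138 z 0.1672..0.1697
-0.060 n45 s -0.0167..-0.0129 z 0.1632..0.1682
-0.055 n43 s -0.0167..-0.0133 z 0.1599..0.1641
-0.050 n39 s -0.0168..-0.0132 z 0.1564..0.1607
-0.045 n63 s -0.0169..-0.0132 z 0.1538..0.1571
-0.040 n60 s -0.0169..-0.0131 z 0.1523..0.1564
-0.035 n22 s -0.0169..-0.0131 z 0.1492..0.1542
-0.030 n18 s -0.0166..-0.0130 z 0.1431..0.1461
-0.025 n50 s -0.0166..-0.0130 z 0.1428..0.1456
-0.020 n194 s -0.0166..-0.0005 z 0.1124..0.1453
-0.015 n449 s -0.0167..-0.0005 z 0.1111..0.2000
-0.010 n370 s -0.0250..-0.0005 z 0.1152..0.1998
```

View pics/s4c.png

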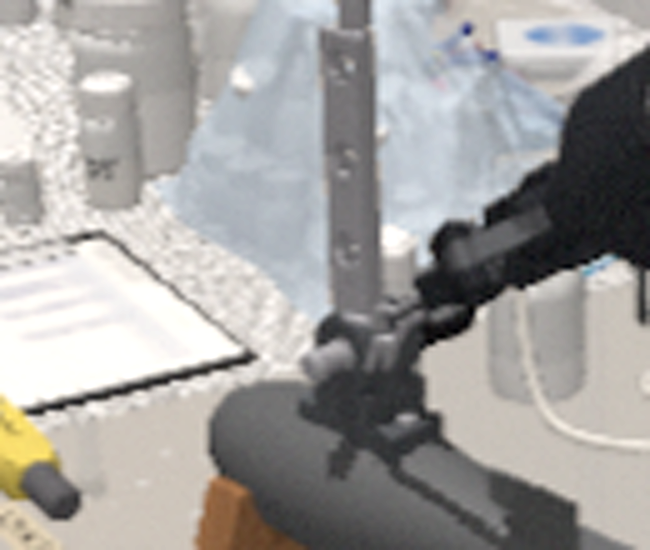

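```bash
python3 - <<'E'
from h import *
f=load("w4");W=cloud(f).reshape(-1,3)
B=np.array([.4686,.0533,0]);u=uvec(13.5);v=np.array([-u[1],u[0],0]);G=np.array([.4686,.0533,.118])-.0155*u
th=np.radians(55);a=-np.sin(th)*v+np.cos(th)*K;n=np.cos(th)*v+np.sin(th)*K
s=(W-G)@u;A=(W-G)@a;N=(W-G)@n
print("clip: along a (minus .05 = rel seat), N")
for x in np.arange(.016,.13,.004):
    k=(abs(s-.0006)<.0035)&(abs(A-x)<.002)&(abs(N)<.03)
    if k.sum(): print("%.3f rel %.3f n%d N %.4f %.4f med %.4f"%(x,x-.05,k.sum(),N[k].min(),N[k].max(),np.median(N[k])))
for nm,lo,hi in(("bigend",-.0105,-.004),("knob",.045,.07)):
    k=(s>lo)&(s<hi)&(abs(A)<.016)&(abs(N)<.016); P=np.c_[A[k],N[k]]
    q=np.linalg.lstsq(np.c_[2*P,np.ones(len(P))],(P**2).sum(1),rcond=None)[0]; print(nm,k.sum(),"centre a,n",q[:2],"r",np.sqrt(q[2]+q[:2]@q[:2]),P.min(0),P.max(0))
E
```

```text
clip: along a (minus .05 = rel seat), N
0.024 rel -0.026 n4 N 0.0119 0.0130 med 0.0127
0.028 rel -0.022 n39 N 0.0097 0.0130 med 0.0114
0.032 rel -0.018 n45 N 0.0075 0.0115 med 0.0093
0.036 rel -0.014 n44 N 0.0045 0.0085 med 0.0072
0.040 rel -0.010 n16 N 0.0041 0.0068 med 0.0059
0.044 rel -0.006 n1 N 0.0067 0.0067 med 0.0067
0.048 rel -0.002 n7 N 0.0066 0.0082 med 0.0080
0.052 rel 0.002 n41 N 0.0055 0.0085 med 0.0076
0.056 rel 0.006 n61 N 0.0039 0.0078 med 0.0061
0.060 rel 0.010 n39 N 0.0031 0.0058 med 0.0047
0.064 rel 0.014 n28 N 0.0032 0.0052 med 0.0045
0.068 rel 0.018 n25 N 0.0035 0.0050 med 0.0046
0.072 rel 0.022 n32 N 0.0037 0.0050 med 0.0045
0.076 rel 0.026 n26 N 0.0031 0.0053 med 0.0048
0.080 rel 0.030 n24 N 0.0041 0.0053 med 0.0050
0.084 rel 0.034 n2 N 0.0054 0.0054 med 0.0054
0.100 rel 0.050 n74 N 0.0111 0.0121 med 0.0116
0.104 rel 0.054 n99 N 0.0109 0.0121 med 0.0116
0.108 rel 0.058 n95 N 0.0109 0.0122 med 0.0116
0.112 rel 0.062 n97 N 0.0109 0.0123 med 0.0116
0.116 rel 0.066 n128 N 0.0110 0.0121 med 0.0116
0.120 rel 0.070 n184 N -0.0120 0.0122 med 0.0114
0.124 rel 0.074 n821 N -0.0119 0.0119 med 0.0043
0.128 rel 0.078 n342 N -0.0079 0.0094 med 0.0055
bigend 262 centre a,n [ 0.0026 -0.0001] r 0.0061534060179290395 [-0.0006 -0.0069] [0.0105 0.0074]
knob 1754 centre a,n [0.0008 0.0005] r 0.011379816417573829 [-0.0039 -0.0108] [0.0138 0.013 ]
```

In the wrist frame the clip needs about +1.3 mm along the pin and +0.8 mm across. Its legs are square and the profile matches. Pushing it on.

```bash
cat >> h.py <<'E'
u=uvec(13.5);v=np.array([-u[1],u[0],0]);G=np.array([.4686,.0533,.118])-.0155*u
th=np.radians(55);a=-np.sin(th)*v+np.cos(th)*K;n=np.cos(th)*v+np.sin(th)*K
E
python3 - <<'E'
from plant import robot
from h import *
T=G+.0013*u+.0008*n
robot.move_straight(T+(.052+.045)*a,vel=.05)
for d in(.012,.006,.001):
    r=robot.move_straight(T+(.052+d)*a,vel=.05,contact_N=45)
    s=robot.sense();F=s["wrist_force"];e=s["tcp_pos"]-T
    print(d,r,"A",e@a-.052,"F u a n",F@u,F@a,F@n,s["opening"]*85)
f=snap(robot,"wrist","w5")
W=cloud(f).reshape(-1,3);q=W-G;s=q@u;A=q@a;N=q@n
for x in np.arange(-.03,.07,.004):
    k=(abs(s-.0015)<.0035)&(abs(A-x)<.002)&(abs(N)<.03)
    if k.sum(): print("%.3f n%d N %.4f %.4f s %.4f %.4f"%(x,k.sum(),N[k].min(),N[k].max(),s[k].min(),s[k].max()))
print(robot.sense()["t"])
E
```

```text
0.012 False A 0.0110021368464032 F u a n -0.534554331368775 -3.381396943400491 -2.132676337993439 10.91577682041389
0.006 False A 0.00497999903738712 F u a n 0.5838140597838022 -5.55977329610396 -1.4578474673395885 10.491456676262315
0.001 False A 0.0010649539228037574 F u a n 0.15026861457616134 -1.489214418505072 -1.0441487203444142 10.192450697484224
-0.026 n1 N 0.0134 0.0134 s -0.0000 -0.0000
-0.022 n32 N 0.0122 0.0144 s 0.0000 0.0032
-0.018 n42 N 0.0093 0.0128 s 0.0000 0.0032
-0.014 n50 N 0.0059 0.0108 s 0.0001 0.0037
-0.010 n26 N 0.0054 0.0088 s 0.0001 0.0036
-0.002 n6 N 0.0051 0.0095 s -0.0017 0.0031
0.002 n61 N -0.0059 0.0099 s -0.0017 0.0050
0.006 n177 N -0.0055 0.0091 s -0.0017 0.0049
0.010 n52 N -0.0004 0.0074 s -0.0002 0.0049
0.014 n26 N 0.0046 0.0064 s -0.0001 0.0035
0.018 n28 N 0.0043 0.0060 s -0.0001 0.0034
0.022 n28 N 0.0044 0.0061 s -0.0001 0.0034
0.026 n33 N 0.0047 0.0063 s -0.0000 0.0034
0.030 n27 N 0.0040 0.0061 s 0.0000 0.0037
0.034 n7 N 0.0056 0.0062 s 0.0009 0.0029
0.050 n58 N 0.0117 0.0127 s -0.0018 0.0049
0.054 n86 N 0.0116 0.0131 s -0.0018 0.0049
0.058 n99 N 0.0115 0.0130 s -0.0020 0.0048
0.062 n108 N 0.0114 0.0127 s -0.0019 0.0050
0.066 n113 N 0.0117 0.0129 s -0.0018 0.0049
16.9083
```

The clip profile is in place, with the bulges past the groove. Now to release, back off and check.

```bash
python3 - <<'E'
from plant import robot
from h import *
T=G+.0013*u+.0008*n
robot.grip(.4); robot.move_straight(T+.16*a,vel=.15); robot.sleep(.3)
f=snap(robot,"wrist","w6");snap(robot,"scene","c6");snap(robot,"side","s6")
s=robot.sense();print(s["t"],s["wrist_force"])
W=cloud(f).reshape(-1,3);q=W-G;s=q@u;A=q@a;N=q@n
for x in np.arange(-.03,.09,.004):
    k=(abs(s-.0015)<.0035)&(abs(A-x)<.002)&(abs(N)<.03)
    if k.sum(): print("%.3f n%d N %.4f %.4f s %.4f %.4f"%(x,k.sum(),N[k].min(),N[k].max(),s[k].min(),s[k].max()))
for m in("w6","s6","c6"):
    q=cloud(load(m)).reshape(-1,3)-G;s=q@u;A=q@a;N=q@n
    k=(abs(s-.0015)<.01)&(A>.035)&(A<.085)&(abs(N)<.02)
    if k.sum(): print(m,k.sum(),"A",np.percentile(A[k],[1,99]),"N",np.percentile(N[k],[1,99]),"s",np.percentile(s[k],[1,99]))
    k=(s>.05)&(s<.09)&(abs(A)<.013)&(abs(N)<.013);print(m,"knob end s",np.percentile(s[k],99))
E
```

```text
18.575 [-0.6264  0.2789  0.2128]
-0.030 n20 N -0.0297 -0.0256 s 0.0012 0.0045
-0.026 n5 N -0.0300 -0.0289 s 0.0020 0.0045
-0.006 n1 N 0.0050 0.0050 s -0.0010 -0.0010
-0.002 n9 N -0.0146 0.0072 s -0.0017 0.0005
0.002 n70 N -0.0130 0.0232 s -0.0017 0.0049
0.006 n99 N -0.0093 0.0215 s -0.0016 0.0049
0.010 n78 N -0.0077 0.0057 s -0.0016 0.0049
0.014 n12 N 0.0006 0.0067 s 0.0020 0.0048
0.018 n12 N 0.0058 0.0092 s 0.0027 0.0048
0.022 n4 N 0.0081 0.0105 s 0.0047 0.0047
w6 knob end s 0.07709953932030236
s6 knob end s 0.0752689829300444
c6 knob end s 0.07551326432454553
```

The clip is no longer along the approach direction. It may have swung about the pin or come off, so I'll look for it in the clouds.

```bash
python3 - <<'E'
from h import *
for m in("w6","s6","c6"):
    f=load(m);W=cloud(f);q=W-G;s=q@u;l=q@v;z=W[...,2]
    dark=f["image"].max(-1)<60
    k=(s>-.012)&(s<.010)&(abs(l)<.11)&(z>.095)&(z<.235)
    print(m,k.sum())
    r=np.hypot(l,z-.118);ang=np.degrees(np.arctan2(l,z-.118))
    for x in range(-180,180,15):
        kk=k&(ang>=x)&(ang<x+15)
        if kk.sum(): print(" ang",x,"n",kk.sum(),"r %.3f..%.3f"%(r[kk].min(),r[kk].max()),"s",np.percentile(s[kk],[2,98]),"dark",(kk&dark).sum())
# change vs. clip-free pictures
for x,y in(("s2","s6"),("c2","c6")):
    A,Bf=load(x),load(y);za,zb=A["range_z"],Bf["range_z"]
    d=(za-zb>.008)&(zb>0);d=cv2.morphologyEx(d.astype(np.uint8),cv2.MORPH_OPEN,np.ones((2,2)));nn,L,st,ce=cv2.connectedComponentsWithStats(d)
    for i in range(1,nn):
        if st[i,4]>12:P=cloud(Bf)[L==i];print(y,st[i],np.nanmedian(P,0),np.nanmin(P,0),np.nanmax(P,0))
E
```

```text
w6 995
 ang -180 n 3 r 0.009..0.022 s [-0.0079  0.0074] dark 1
 ang -165 n 54 r 0.009..0.024 s [-0.0072  0.008 ] dark 3
 ang -150 n 38 r 0.010..0.030 s [-0.0047  0.0095] dark 23
 ang -135 n 35 r 0.008..0.027 s [-0.0031  0.0094] dark 25
 ang -120 n 28 r 0.006..0.019 s [-0.0085  0.0099] dark 11
 ang -105 n 43 r 0.006..0.019 s [-0.009   0.0098] dark 10
 ang -90 n 78 r 0.006..0.020 s [-0.0088  0.0098] dark 16
 ang -75 n 95 r 0.006..0.020 s [-0.0102  0.0097] dark 19
 ang -60 n 89 r 0.005..0.020 s [-0.0096  0.0097] dark 14
 ang -45 n 140 r 0.005..0.030 s [-0.0097  0.0096] dark 1
 ang -30 n 68 r 0.005..0.030 s [-0.0095  0.0096] dark 0
 ang -15 n 50 r 0.005..0.019 s [-0.0103  0.0097] dark 0
 ang 0 n 54 r 0.005..0.018 s [-0.0089  0.0098] dark 0
 ang 15 n 160 r 0.005..0.028 s [-0.0066  0.0092] dark 0
 ang 30 n 10 r 0.005..0.027 s [-0.0044  0.0082] dark 0
 ang 45 n 2 r 0.007..0.017 s [-0.      0.0077] dark 0
 ang 60 n 4 r 0.006..0.014 s [-0.0002  0.0069] dark 0
 ang 75 n 5 r 0.007..0.014 s [-0.0003  0.0073] dark 0
 ang 90 n 2 r 0.013..0.013 s [0.0073 0.0073] dark 0
 ang 150 n 3 r 0.018..0.020 s
[... 2775 characters left out ...]
s6 [255 280  12  30 190] [0.4371 0.0399 0.0643] [0.4255 0.0296 0.0057] [0.4567 0.0954 0.0997]
s6 [ 17 283  22  71 749] [ 0.0406 -0.0664  0.1849] [ 0.0242 -0.0715  0.1329] [ 0.0519 -0.0434  0.2453]
c6 [ 340   12  177  214 9517] [ 0.4912 -0.1878  0.3786] [ 0.3024 -0.9304 -0.4191] [ 0.8609 -0.0467  0.6261]
c6 [349 283   2   9  18] [0.4592 0.0409 0.1277] [ 0.4534 -0.0265  0.0621] [0.4818 0.048  0.1404]
c6 [350 300  13  25 152] [0.4354 0.0494 0.0697] [ 0.4258 -0.0063 -0.0021] [0.4558 0.059  0.1135]
c6 [ 573  316   49   62 1182] [0.0552 0.0524 0.2305] [0.0379 0.0322 0.1361] [0.0708 0.0618 0.283 ]
c6 [626 381  14  24 143] [-0.0307  0.0669  0.1551] [-0.1022 -0.0529  0.    ] [-0.019   0.0702  0.1949]
```

The changes in depth show the clip is still on the groove. It swung down under its own weight, with its grip at about (0.436, 0.045, 0.065) against the fish. I'll measure how square it is.

```bash
python3 - <<'E'
from h import *
AP=[]
for x,m in(("s2","s6"),("c2","c6"),(None,"w6")):
    f=load(m);W=cloud(f);q=W-G;s=q@u;l=q@v;z=W[...,2]
    k=(s>-.04)&(s<-.001)&(abs(l)<.03)&(z>.035)&(z<.112)
    if x: za=load(x)["range_z"];k&=(za-f["range_z"]>.004)
    P=np.c_[s[k],l[k],z[k]];print(m,len(P))
    for h in np.arange(.04,.112,.006):
        kk=abs(P[:,2]-h)<.003
        if kk.sum(): print(" z %.3f n%d s %.4f med %.4f %.4f l %.4f med %.4f %.4f"%(h,kk.sum(),P[kk,0].min(),np.median(P[kk,0]),P[kk,0].max(),P[kk,1].min(),np.median(P[kk,1]),P[kk,1].max()))
    if x:
        g=P[(P[:,2]<.078)&(P[:,2]>.045)]; c=np.median(g,0)
        for _ in range(3):
            sv=np.linalg.svd(g-g.mean(0))[2][2]; d=(g-g.mean(0))@sv; g=g[abs(d)<2*d.std()+5e-4]
        print(" plane normal (s,l,z)",sv,"angle",np.arccos(abs(sv[0])),len(g),"rms",d.std())
E
```

```text
s6 225
 z 0.040 n4 s -0.0263 med -0.0252 -0.0125 l -0.0133 med -0.0020 0.0018
 z 0.046 n14 s -0.0273 med -0.0249 -0.0122 l -0.0232 med -0.0085 0.0038
 z 0.052 n24 s -0.0289 med -0.0264 -0.0169 l -0.0143 med -0.0096 0.0082
 z 0.058 n34 s -0.0279 med -0.0244 -0.0108 l -0.0161 med -0.0086 0.0234
 z 0.064 n34 s -0.0267 med -0.0227 -0.0075 l -0.0255 med -0.0091 0.0093
 z 0.070 n33 s -0.0248 med -0.0203 -0.0041 l -0.0281 med -0.0075 0.0233
 z 0.076 n26 s -0.0224 med -0.0162 -0.0103 l -0.0142 med -0.0038 0.0068
 z 0.082 n9 s -0.0146 med -0.0128 -0.0112 l -0.0076 med -0.0037 0.0040
 z 0.088 n12 s -0.0134 med -0.0112 -0.0079 l -0.0071 med 0.0001 0.0046
 z 0.094 n11 s -0.0113 med -0.0091 -0.0076 l -0.0068 med 0.0005 0.0031
 z 0.100 n11 s -0.0109 med -0.0072 -0.0030 l -0.0078 med -0.0030 0.0034
 z 0.106 n8 s -0.0073 med -0.0058 -0.0047 l -0.0068 med -0.0011 0.0016
 z 0.112 n4 s -0.0057 med -0.0043 -0.0034 l -0.0075 med -0.0067 -0.0035
 plane normal (s,l,z) [-0.8945 -0.2811  0.3477] angle 0.4635712333630386 149 rms 0.0029006507734392483
c6 159
 z 0.040 n1 s -0.0242 med -0.0242 -0.0242 l 0.0061 m
[... 1070 characters left out ...]
 med -0.0146 -0.0059 l -0.0298 med -0.0143 0.0055
 z 0.064 n240 s -0.0233 med -0.0072 -0.0026 l -0.0299 med -0.0138 0.0100
 z 0.070 n364 s -0.0212 med -0.0046 -0.0011 l -0.0296 med -0.0095 0.0179
 z 0.076 n246 s -0.0193 med -0.0146 -0.0012 l -0.0144 med -0.0044 0.0201
 z 0.082 n35 s -0.0131 med -0.0114 -0.0082 l -0.0085 med -0.0070 0.0013
 z 0.088 n41 s -0.0114 med -0.0097 -0.0065 l -0.0084 med -0.0068 0.0018
 z 0.094 n44 s -0.0096 med -0.0079 -0.0049 l -0.0084 med -0.0066 0.0021
 z 0.100 n45 s -0.0073 med -0.0057 -0.0025 l -0.0082 med -0.0063 0.0023
 z 0.106 n36 s -0.0055 med -0.0039 -0.0017 l -0.0086 med -0.0070 0.0011
 z 0.112 n6 s -0.0039 med -0.0031 -0.0017 l -0.0086 med -0.0077 -0.0059
```

The clip is snapped on but hangs tilted by about 0.28–0.31 rad against the fish's belly, right at the limit. It has some slack outward in the groove, so I'll look from the robot's side. If that confirms it, I'll grasp the grip and slide it outward.

```bash
python3 - <<'E'
from plant import robot
from h import *
P=G-.020*u-.002*v; P[2]=.060
for be in(30,45,60,75):
    b=np.radians(be);zt=np.cos(b)*u-np.sin(b)*K
    print(be,[robot.inverse_kinematics(P-d*zt,rpy(zt,sg*-v)) is not None for sg in(1,-1) for d in(.007,.06,.12)])
b=np.radians(60);zt=np.cos(b)*u-np.sin(b)*K;o=rpy(zt,-v)
q=robot.inverse_kinematics(P-.16*zt,o);print(q,robot.sense()["joint_pos"])
E
```

```text
30 [False, False, False, False, False, False]
45 [False, False, False, False, False, False]
60 [False, False, False, False, False, False]
75 [True, True, True, True, True, True]
None [ 0.1744  0.5818  0.39    1.8143 -0.794   1.6515  1.1367]
```

```bash
cat > tilt.py <<'E'
from h import *
def tilt(names,refs={"s":"s2","c":"c2"}):
    rng=np.random.default_rng(0)
    for m in names:
        f=load(m);W=cloud(f);q=W-G;s=q@u;l=q@v;z=W[...,2]
        k=(abs(l)<.03)&(z>.035)&(z<.112)&(s>-.04)&(s<0)
        if m[0] in refs: k&=(load(refs[m[0]])["range_z"]-f["range_z"]>.004)
        w=k&(z>.079)&(s>-.02)&(abs(l)<.012); c,*_=np.linalg.lstsq(np.c_[np.ones(w.sum()),z[w]-.118,l[w]],s[w],rcond=None)
        r=s[w]-np.c_[np.ones(w.sum()),z[w]-.118,l[w]]@c; w2=abs(r)<1.5*r.std()
        c,*_=np.linalg.lstsq(np.c_[np.ones(w2.sum()),z[w][w2]-.118,l[w][w2]],s[w][w2],rcond=None)
        print(m,"wire n",w2.sum(),"s@axis %.4f slope z %.3f l %.3f -> tilt %.3f"%(c[0],c[1],c[2],np.arctan(np.hypot(c[1],c[2]))),"zonly",np.arctan(np.polyfit(z[w][w2],s[w][w2],1)[0]))
        g=k&(z>.046)&(z<.076)&(s<-.012);P=np.c_[s[g],l[g],z[g]];best=(0,)
        for _ in range(2000):
            p=P[rng.choice(len(P),3,replace=False)];nn=np.cross(p[1]-p[0],p[2]-p[0]);L=np.linalg.norm(nn)
            if L<2e-5: continue
            nn/=L
            if abs(nn[0])<.85: continue
            i=abs((P-p[0])@nn)<.0012
            if i.sum()>best[0]: best=(i.sum(),i)
        if best[0]>10:
            Q=P[best[1]];nn=np.linalg.svd(Q-Q.mean(0))[2][2];nn*=-np.sign(nn[0]);print("  face",best[0],len(P),nn,"angle %.3f"%np.arccos(-nn[0]),Q.min(0),Q.max(0))
E
python3 -c "
from tilt import *
tilt(['s6','c6','w6'])"
```

```text
s6 wire n 50 s@axis -0.0024 slope z 0.298 l -0.027 -> tilt 0.291 zonly 0.2916912881734286
  face 61 143 [-0.9439  0.0594  0.325 ] angle 0.337 [-0.0289 -0.014   0.0507] [-0.0197  0.0093  0.0759]
c6 wire n 31 s@axis -0.0023 slope z 0.297 l 0.017 -> tilt 0.289 zonly 0.29201195176750244
  face 42 101 [-0.9409  0.0732  0.3308] angle 0.346 [-0.0273 -0.0103  0.0506] [-0.0179  0.0115  0.0755]
w6 wire n 184 s@axis -0.0007 slope z 0.305 l -0.084 -> tilt 0.307 zonly 0.300191396358164
  face 213 480 [-0.9373 -0.0459  0.3456] angle 0.356 [-0.0258 -0.015   0.0504] [-0.0163  0.0083  0.0756]
```

The face fits suggest the tilt may be above 0.3, so I need a better resting place. I'll map the fish, chock and fins on the clip side.

```bash
python3 - <<'E'
from h import *
Q=[];C=[]
for m in("scene0","side0","w1","s2","c2","w2"):
    f=load(m);W=cloud(f);hs=cv2.cvtColor(f["image"],cv2.COLOR_RGB2HSV);k=~np.isnan(W[...,0]);q=W[k]-G
    Q.append(np.c_[q@u,q@v,W[k][:,2]]);C.append((hs[k][:,1]>110)&(hs[k][:,0]<20))
Q=np.concatenate(Q);C=np.concatenate(C)
k=(abs(Q[:,0])<.08)&(abs(Q[:,1])<.14)&(Q[:,2]>.012)&(Q[:,2]<.116);Q=Q[k];C=C[k]
print("min s (mm) of body, rows z, cols l");ls=np.arange(-.12,.11,.01);print("      ",*["%4d"%(x*1000) for x in ls])
for z in np.arange(.108,.012,-.008):
    r=[]
    for x in ls:
        kk=(abs(Q[:,2]-z)<.004)&(abs(Q[:,1]-x)<.005); r.append("%4d%s"%(np.percentile(Q[kk,0],3)*1000,"w" if C[kk&(Q[:,0]<np.percentile(Q[kk,0],10))].mean()>.5 else "") if kk.sum()>4 else "   .")
    print("%.3f "%z,*r)
print("max z at s in [-10,0]mm:");print(*["%d:%d"%(x*1000,1000*np.percentile(Q[(abs(Q[:,0]+.005)<.006)&(abs(Q[:,1]-x)<.005),2],97)) for x in ls if ((abs(Q[:,0]+.005)<.006)&(abs(Q[:,1]-x)<.005)).sum()>3])
w=Q[C&(Q[:,0]<-.005)];print("wood neg side",len(w));
for x in ls:
    k=abs(w[:,1]-x)<.005
    if k.sum()>3: print(int(x*1000),"s",np.percentile(w[k,0],[2,98]),"z",np.percentile(w[k,2],[2,98]))
E
```

```text
min s (mm) of body, rows z, cols l
       -120 -110 -100  -90  -80  -70  -60  -50  -40  -30  -20  -10    0    9   19   29   39   49   59   69   79   89   99
0.108     .    .    .    .    .    .    .    .    .    .    7    4    4    5    6    .    .    .    .    .    .    .    .
0.100     .    .    .    .    .    .    .    .    .    .    6    5    4    5    5    .    .    .    .    .    .    .    .
0.092     .    .    .    .    .    .    .    .    .    9    9    5    4    4    8    8    .    .    .    .    .    .    .
0.084    21   21   21   21   21   22    .    .   19    6    5    4    3    3    4    7    9   12   14   13    .    .    .
0.076    22   21   21   21   21   18   13    8    6    2    0   -1   -4   -3   -2   -2   -1    0    3    6   11   13    .
0.068    21   21   20   16   10    7    3    0   -2   -4   -6   -7  -10   -9   -9   -8   -8   -7   -4   -2    2    6   13
0.060    20   18   12    8    4    0   -1   -4   -6   -9  -10  -12  -13  -12  -12  -12  -12  -10   -9   -8   -3    0    8
0.052    -8   -9   -9   -9  -10   -7   -4   -7   -9  -10  -12  -13  -14  -14  -14  -14  -
[... 322 characters left out ...]
   .  -23w  -24w  -23    .   -8   -7   -9   -9   -9   -9  -25w  -26w  -26w  -25w    .    .    .
0.020    20   21    .    .    .    .  -26w  -27w  -26    .    .    .    .    .    .    .  -28w  -29w  -29  -27    .    .    .
max z at s in [-10,0]mm:
-120:51 -110:51 -100:51 -90:51 -80:51 -70:59 -60:60 -50:65 -40:69 -30:72 -20:73 -10:74 0:78 9:78 19:76 29:76 39:75 49:74 59:72 69:70 79:66 89:60
wood neg side 1594
-60 s [-0.0267 -0.0054] z [0.0133 0.0468]
-50 s [-0.0273 -0.0085] z [0.0161 0.0471]
-40 s [-0.0239 -0.0098] z [0.0132 0.0469]
39 s [-0.0286 -0.0064] z [0.0125 0.0448]
49 s [-0.0297 -0.0111] z [0.0155 0.0471]
59 s [-0.0288 -0.0106] z [0.0156 0.0469]
69 s [-0.0253 -0.0064] z [0.0124 0.0461]
```

Fish geometry: hanging straight down gives a tilt of about 0.30. Swinging the grip 15–30° towards the tail, where the fish narrows, and sliding it outward would cut that to about 0.2. I'll check whether a steep front grasp can be reached.

```bash
python3 - <<'E'
from plant import robot
from h import *
E=G-.027*u-.002*v;E[2]=.051
print("E",E,"joints",robot.sense()["joint_pos"],robot.sense()["tcp_pos"])
for be in(60,64,66,68,70,73,76):
    b=np.radians(be);zt=np.cos(b)*u-np.sin(b)*K;Tt=E-.009*zt
    r=[robot.inverse_kinematics(Tt+d,rpy(zt,v)) for d in(0*u,-.05*u,-.05*u+.12*K)]
    # swung 30 deg to tail about pin axis
    A=Rn.from_rotvec(u*np.radians(-30)).as_matrix();A2=A.T
    s=[]
    for M in(A,A2):
        X=G+M@(Tt-G); s.append((np.round((X-G)@v,3),robot.inverse_kinematics(X,rpy(M@zt,M@v)) is not None))
    print(be,[x is not None for x in r],s, r[0])
E
```

```text
E [0.4277 0.0414 0.051 ] joints [ 0.1744  0.5818  0.39    1.8143 -0.794   1.6515  1.1367] [ 0.4852 -0.0768  0.2104]
60 [False, False, False] [(np.float64(-0.031), False), (np.float64(0.028), False)] None
64 [False, False, False] [(np.float64(-0.031), False), (np.float64(0.028), False)] None
66 [False, False, False] [(np.float64(-0.031), False), (np.float64(0.028), False)] None
68 [False, False, False] [(np.float64(-0.031), False), (np.float64(0.028), True)] None
70 [False, False, False] [(np.float64(-0.031), False), (np.float64(0.028), True)] None
73 [True, False, True] [(np.float64(-0.031), False), (np.float64(0.027), True)] [ 0.3684  0.3446 -0.6304  2.4232  0.9665  0.2327  0.6786]
76 [True, False, True] [(np.float64(-0.031), True), (np.float64(0.027), True)] [-0.6288  0.3183  0.5213  2.44   -0.7967  0.2495  2.4166]
```

```bash
cat >> h.py <<'E'
GS=G-.0012*u   # seat point (mean of views)
def front(be=77,E=None):
    b=np.radians(be);zt=np.cos(b)*u-np.sin(b)*K
    if E is None: E=G-.0275*u-.002*v; E[2]=.054
    return E-.009*zt,Rn.from_matrix(np.stack([np.cross(v,zt),v,zt],1))
def turned(T,R,phi,dl):   # swing to tail by phi deg about the pin, untilt by dl rad about v, both at the seat
    M=Rn.from_rotvec(u*np.radians(-phi))*Rn.from_rotvec(v*-dl)
    return GS+M.apply(T-GS),(M*R).as_euler('xyz')
E
python3 - <<'E'
from plant import robot
from h import *
lo=np.array([-2.59,-.33,-1.39,.1,-1.04,.21,-2.66]);hi=np.array([2.59,1.99,1.29,2.45,4.18,1.99,2.66])
for be in(76,78,80):
    T,R=front(be)
    for nm,p in dict(up=(T+.12*K-.01*u,R.as_euler('xyz')),out=(T-.02*u,R.as_euler('xyz')),g=turned(T,R,0,0),s20=turned(T,R,20,0),s36=turned(T,R,36,0),u36=turned(T,R,36,.13),u30=turned(T,R,30,.13)).items():
        q=robot.inverse_kinematics(*p)
        print(be,nm,None if q is None else (np.minimum(q-lo,hi-q).min().round(3),q.round(2)), ((p[0]-GS)@u).round(3),((p[0]-GS)@v).round(3),p[0][2].round(3))
E
```

```text
76 up (np.float64(0.122), array([-0.32,  0.01,  0.13,  2.33, -0.03,  0.56,  1.64])) -0.038 -0.002 0.183
76 out None -0.048 -0.002 0.063
76 g (np.float64(0.011), array([-0.63,  0.31,  0.52,  2.44, -0.76,  0.25,  2.38])) -0.028 -0.002 0.063
76 s20 (np.float64(0.008), array([-0.54,  0.31,  0.15,  2.44,  1.06,  0.38,  0.46])) -0.028 -0.021 0.067
76 s36 (np.float64(0.01), array([-0.69,  0.4 ,  0.14,  2.44,  1.23,  0.65,  0.19])) -0.028 -0.034 0.074
76 u36 None -0.021 -0.036 0.072
76 u30 None -0.021 -0.031 0.068
78 up (np.float64(0.143), array([-0.32,  0.02,  0.14,  2.31, -0.02,  0.61,  1.64])) -0.038 -0.002 0.183
78 out (np.float64(0.007), array([-0.34,  0.26,  0.17,  2.44, -0.25,  0.24,  1.87])) -0.048 -0.002 0.063
78 g (np.float64(0.045), array([-0.34,  0.29,  0.18,  2.4 , -0.25,  0.25,  1.87])) -0.028 -0.002 0.063
78 s20 (np.float64(0.014), array([-0.87,  0.35,  0.56,  2.44,  0.68,  0.29,  0.83])) -0.028 -0.021 0.067
78 s36 (np.float64(0.014), array([-1.06,  0.47,  0.61,  2.44,  1.02,  0.47,  0.41])) -0.028 -0.034 0.075
78 u36 None -0.021 -0.036 0.072
78 u30 None -0.021 -0.031 0.068
80 up (np.float64(0.164), array([-0.33,  0.04,  0.15,  2.29, -0.02,  0.65,  1.64])) -0.038 -0.002 0.183
80 out (np.float64(0.029), array([-0.35,  0.27,  0.19,  2.42, -0.21,  0.29,  1.83])) -0.048 -0.002 0.063
80 g (np.float64(0.07), array([-0.35,  0.3 ,  0.19,  2.38, -0.22,  0.3 ,  1.84])) -0.028 -0.002 0.063
80 s20 (np.float64(0.039), array([-0.83,  0.35,  0.5 ,  2.41,  0.62,  0.34,  0.9 ])) -0.028 -0.021 0.067
80 s36 (np.float64(0.037), array([-1.05,  0.47,  0.6 ,  2.41,  0.93,  0.5 ,  0.5 ])) -0.028 -0.034 0.075
80 u36 None -0.02 -0.036 0.072
80 u30 None -0.02 -0.031 0.069
```

Un-tilting in a grasp is out of reach. Instead I can push from the nose side with closed fingers above the fish's shoulder, swinging the clip about 35° towards the tail. Backing off slowly then lets its loop settle on the chock. Checking reach.

```bash
cat >> h.py <<'E'
def push_pose(be,l,z=.071,inner=-.009):
    b=np.radians(be);zt=np.cos(b)*u-np.sin(b)*K
    E=G+(inner-.011*np.sin(b))*u+l*v; E[2]=z
    return E-.011*zt,rpy(zt,v)
E
python3 - <<'E'
from plant import robot
from h import *
lo=np.array([-2.59,-.33,-1.39,.1,-1.04,.21,-2.66]);hi=np.array([2.59,1.99,1.29,2.45,4.18,1.99,2.66])
for be in(64,68,70,72,75):
    r=[]
    for l,dz in((.04,.12),(.04,0),(.03,0),(.0,0),(-.008,0)):
        p,o=push_pose(be,l);q=robot.inverse_kinematics(p+dz*K,o);r.append(None if q is None else np.minimum(q-lo,hi-q).min().round(3))
    print(be,r)
E
```

```text
64 [np.float64(0.044), None, None, None, None]
68 [np.float64(0.085), None, None, None, None]
70 [np.float64(0.106), None, None, None, None]
72 [np.float64(0.127), np.float64(0.034), np.float64(0.036), np.float64(0.029), np.float64(0.026)]
75 [np.float64(0.159), np.float64(0.023), np.float64(0.025), np.float64(0.031), np.float64(0.034)]
```

```bash
python3 - <<'E'
from plant import robot
from h import *
p,o=push_pose(75,-.10);robot.goto(p+.15*K,o)
p,o=push_pose(73,.045);robot.goto(p+.13*K,o); robot.grip(0,40)
print(robot.sense()["t"])
print(robot.move_straight(p,vel=.12,attitude=o,contact_N=15))
for l in(.02,.005,-.004):
    p,o=push_pose(73,l);r=robot.move_straight(p,vel=.05,contact_N=15);s=robot.sense();print(l,r,s["wrist_force"],(s["tcp_pos"]-G)@v)
    if r: break
snap(robot,"side","s7");snap(robot,"scene","c7");print(robot.sense()["t"])
for m in("s7","c7"):
    f=load(m);W=cloud(f);q=W-G;s=q@u;l=q@v;z=W[...,2]
    k=(abs(l)<.07)&(z>.03)&(z<.11)&(s>-.05)&(s<.01)&(load(m[0]+"2")["range_z"]-f["range_z"]>.004)
    for h in np.arange(.036,.11,.008):
        kk=k&(abs(z-h)<.004)
        if kk.sum(): print(m,"%.3f n%d l %s s %s"%(h,kk.sum(),np.percentile(l[kk],[3,50,97]),np.percentile(s[kk],[3,50,97])))
E
```

```text
20.55Traceback (most recent call last):
  File "<stdin>", line 6, in <module>
plant.IKError: the arm cannot follow that straight line within its joint ranges
```

```bash
cat > push.py <<'E'
from plant import robot
from h import *
def step(p,o,vel=.05,c=15):
    try: return robot.move_straight(p,vel=vel,attitude=o,contact_N=c)
    except robot.IKError: robot.goto(p,o); return "goto"
def report(tag):
    snap(robot,"side","s"+tag);snap(robot,"scene","c"+tag);print("t",robot.sense()["t"])
    for m in("s"+tag,"c"+tag):
        f=load(m);W=cloud(f);q=W-G;s=q@u;l=q@v;z=W[...,2]
        k=(abs(l)<.07)&(z>.03)&(z<.11)&(s>-.05)&(s<.01)&(load(m[0]+"2")["range_z"]-f["range_z"]>.004)
        for h in np.arange(.036,.11,.008):
            kk=k&(abs(z-h)<.004)
            if kk.sum(): print(m,"%.3f n%d l %s s %s"%(h,kk.sum(),np.percentile(l[kk],[3,50,97]),np.percentile(s[kk],[3,50,97])))
E
python3 - <<'E'
from push import *
for dz in(.09,.06,.03,0):
    p,o=push_pose(73,.045);print(dz,step(p+dz*K,o,.12))
for l in(.03,.02,.012,.004,-.003):
    p,o=push_pose(73,l);r=step(p,o);s=robot.sense();print(l,r,s["wrist_force"],(s["tcp_pos"]-G)@v,s["joint_pos"][3])
    if r is True: break
report("7")
E
```

```text
0.09 False
0.06 False
0.03 False
0 goto
0.03 False [-0.5677  0.36    0.1916] 0.030015797457592863 2.4094836388506184
0.02 False [-0.2322  0.4163  0.9607] 0.020081951842571687 2.407052461962342
0.012 False [ 0.1228 -0.4428  0.7851] 0.012016562348567624 2.4045033785814636
0.004 False [-0.1184  0.3221 -0.0046] 0.003959961592260138 2.401574682011791
-0.003 False [-0.4489  0.6973  0.3997] -0.003005363038325108 2.3987009016396676
t 24.2083
s7 0.036 n5 l [-0.0612  0.0349  0.0544] s [-0.0242 -0.0145 -0.0039]
s7 0.044 n11 l [-0.05   -0.0274  0.0555] s [-0.0215 -0.019  -0.0118]
s7 0.052 n26 l [-0.0393 -0.0299  0.0249] s [-0.0248 -0.0201 -0.0144]
s7 0.060 n50 l [-0.0408 -0.0317 -0.0092] s [-0.0235 -0.0207 -0.011 ]
s7 0.068 n56 l [-0.048  -0.0286 -0.0066] s [-0.0309 -0.0193 -0.0003]
s7 0.076 n76 l [-0.0328 -0.02    0.0022] s [-0.0345 -0.0169  0.002 ]
s7 0.084 n58 l [-0.0232 -0.0131  0.0009] s [-0.0373 -0.0236 -0.0073]
s7 0.092 n57 l [-0.0189 -0.0137  0.0026] s [-0.0396 -0.0298 -0.0068]
s7 0.100 n50 l [-0.0164 -0.0133  0.0059] s [-0.0421 -0.0298  0.0007]
s7 0.108 n18 l [-0.0216 -0.0115  0.0049] s [-0.0475 -0.0438  0.0005]
c7 0.036 n1 l [0.0464 0.0464 0.0464] s [-0.0239 -0.0239 -0.0239]
c7 0.044 n1 l [0.0458 0.0458 0.0458] s [-0.0127 -0.0127 -0.0127]
c7 0.052 n2 l [0.0529 0.0531 0.0532] s [-0.0177 -0.0148 -0.0119]
c7 0.060 n4 l [0.0192 0.0348 0.0465] s [-0.0132 -0.0129 -0.0104]
c7 0.068 n6 l [-0.0599 -0.0058  0.0397] s [-0.0105 -0.0084  0.0072]
c7 0.076 n42 l [-0.0276  0.003   0.0581] s [-0.0328 -0.0122  0.0016]
c7 0.084 n45 l [-0.026   0.0055  0.0271] s [-0.0318 -0.015   0.0005]
c7 0.092 n35 l [-0.0064  0.0108  0.0136] s [-0.0334 -0.0215 -0.0101]
c7 0.100 n16 l [-0.0061  0.0033  0.0131] s [-0.0263 -0.0184 -0.0066]
c7 0.108 n4 l [-0.0053  0.0017  0.0056] s [-0.0214 -0.0137 -0.0051]
```

The clip swung to about φ = 28° towards the tail and its tilt is down to about 0.2. I'll push a bit further so the loop clears the chock, then back off slowly.

```bash
python3 - <<'E'
from push import *
for l in(-.008,-.013):
    p,o=push_pose(73,l);r=step(p,o);s=robot.sense();print(l,r,s["wrist_force"],s["joint_pos"][3])
robot.sleep(.3); report("8")
for l in(-.008,-.003,.002,.01,.03,.045):
    p,o=push_pose(73,l);r=step(p,o,.03 if l<.01 else .06)
robot.sleep(.3); report("9")
from tilt import *
tilt(["s9","c9"])
E
```

```text
-0.008 False [ 0.4364  0.9042 -0.3925] 2.396463368221352
-0.013 False [0.6384 0.5536 0.4682] 2.3941387406795225
t 25.1083
s8 0.036 n7 l [-0.0635 -0.0456  0.0397] s [-0.0233 -0.0159 -0.0125]
s8 0.044 n7 l [-0.0466  0.0039  0.0276] s [-0.0161 -0.0145 -0.0078]
s8 0.052 n11 l [-0.0517 -0.0438 -0.007 ] s [-0.0182 -0.0163 -0.0128]
s8 0.060 n34 l [-0.053  -0.0422  0.0239] s [-0.0211 -0.0177 -0.0061]
s8 0.068 n57 l [-0.0531 -0.0411  0.007 ] s [-0.0299 -0.0177 -0.0039]
s8 0.076 n82 l [-0.0483 -0.0341 -0.0106] s [-0.0347 -0.0164  0.0002]
s8 0.084 n85 l [-0.0418 -0.025  -0.008 ] s [-0.0375 -0.0157 -0.0046]
s8 0.092 n57 l [-0.0274 -0.0222 -0.0077] s [-0.0396 -0.0293 -0.0058]
s8 0.100 n50 l [-0.0264 -0.0203 -0.0061] s [-0.0417 -0.0354 -0.0036]
s8 0.108 n15 l [-0.0334 -0.0211 -0.0046] s [-0.0473 -0.0446 -0.0409]
c8 0.036 n3 l [0.0468 0.0567 0.0685] s [-0.0238 -0.0235 -0.0202]
c8 0.044 n4 l [0.0462 0.0585 0.068 ] s [-0.0184 -0.0144 -0.0115]
c8 0.052 n4 l [0.0307 0.055  0.069 ] s [-0.0131 -0.0113 -0.0093]
c8 0.060 n3 l [0.0079 0.0176 0.0465] s [-0.0131 -0.013  -0.0104]
c8 0.068 n6 l [-0.059  -0.0067
[... 1439 characters left out ...]
0.0148  0.0597] s [-0.0322 -0.0137  0.004 ]
c9 0.084 n53 l [-0.0319  0.0505  0.0609] s [-0.0303 -0.0154 -0.01  ]
c9 0.092 n31 l [-0.0079  0.0552  0.0612] s [-0.0321 -0.0194 -0.0079]
c9 0.100 n13 l [-0.0046  0.048   0.0598] s [-0.0227 -0.0183 -0.005 ]
c9 0.108 n3 l [0.044  0.0528 0.0549] s [-0.0219 -0.02   -0.0198]
s9 wire n 21 s@axis -0.0020 slope z 0.242 l 0.055 -> tilt 0.243 zonly 0.2500388920697542
  face 32 45 [-0.9559  0.0633  0.2869] angle 0.298 [-0.0235 -0.0299  0.0541] [-0.0163 -0.0151  0.0757]
c9 wire n 6 s@axis -0.0047 slope z -0.026 l 0.561 -> tilt 0.512 zonly 0.29862479338989434
  face 11 21 [-0.873   0.4814 -0.0787] angle 0.510 [-0.0189 -0.0254  0.055 ] [-0.0125 -0.0119  0.0759]
```

It stays there: the grip is at l ≈ -34 mm, held about 32° towards the tail by the chock. I'll retreat clear and measure again.

```bash
python3 - <<'E'
from push import *
p,o=push_pose(73,.045)
for dz in(.03,.06,.14): step(p+dz*K,o,.1)
p,o=push_pose(75,-.10);robot.goto(p+.15*K,o)
robot.sleep(.3); f=snap(robot,"wrist","wA");snap(robot,"side","sA");snap(robot,"scene","cA");s=robot.sense();print(s["t"],s["wrist_force"],s["tcp_pos"])
rng=np.random.default_rng(0)
for m in("sA","cA","wA"):
    f=load(m);W=cloud(f);q=W-G;s=q@u;l=q@v;z=W[...,2]
    k=(abs(l)<.07)&(z>.035)&(z<.112)&(s>-.04)&(s<0)
    if m[0]!="w":k&=load(m[0]+"2")["range_z"]-f["range_z"]>.004
    ph=np.arctan2(-l,.118-z);r=np.hypot(l,z-.118)
    for a0 in np.arange(.006,.09,.007):
        kk=k&(abs(r-a0)<.0035)&(l<.006)
        if m[0]=="w": kk&=(ph>.2)&(ph<.9)
        if kk.sum()>2: print(m,"r %.3f n%d phi %s s %s"%(a0,kk.sum(),np.degrees(np.percentile(ph[kk],[5,50,95])).round(0),np.percentile(s[kk],[5,25,50,95])))
    g=k&(r>.046)&(r<.073)&(l<-.01)&(s<-.010)&(ph>.2)&(ph<.9);P=np.c_[s[g],l[g],z[g]];best=(0,)
    for _ in range(3000 if len(P)>20 else 0):
        p=P[rng.choice(len(P),3,replace=False)];nn=np.cross(p[1]-p[0],p[2]-p[0]);L=np.linalg.norm(nn)
        if L<2e-5: continue
        nn/=L
        if abs(nn[0])<.85: continue
        i=abs((P-p[0])@nn)<.0012
        if i.sum()>best[0]: best=(i.sum(),i)
    if best[0]>10: Q=P[best[1]];nn=np.linalg.svd(Q-Q.mean(0))[2][2];print("  face",best[0],len(P),nn*-np.sign(nn[0]),"angle %.3f"%np.arccos(abs(nn[0])),Q.mean(0))
E
```

```text
30.5583 [-0.1812 -0.1484  0.0909] [ 0.455  -0.0523  0.2317]
sA r 0.013 n13 phi [15. 38. 54.] s [-0.0069 -0.0059 -0.0039 -0.0025]
sA r 0.020 n12 phi [14. 30. 48.] s [-0.0087 -0.008  -0.0063 -0.004 ]
sA r 0.027 n14 phi [22. 32. 45.] s [-0.0105 -0.0091 -0.008  -0.0057]
sA r 0.034 n14 phi [23. 33. 42.] s [-0.012  -0.0106 -0.0098 -0.0072]
sA r 0.041 n13 phi [25. 34. 40.] s [-0.0128 -0.0122 -0.0116 -0.0076]
sA r 0.048 n30 phi [20. 35. 44.] s [-0.0192 -0.0179 -0.0171 -0.0098]
sA r 0.055 n39 phi [23. 37. 43.] s [-0.0207 -0.0193 -0.0181 -0.0083]
sA r 0.062 n41 phi [ 5. 35. 42.] s [-0.0225 -0.0212 -0.0191 -0.0105]
sA r 0.069 n39 phi [24. 37. 41.] s [-0.0229 -0.0223 -0.0203 -0.0106]
sA r 0.076 n21 phi [ 4. 30. 38.] s [-0.0202 -0.0192 -0.0177 -0.0109]
sA r 0.083 n3 phi [15. 27. 32.] s [-0.0184 -0.018  -0.0174 -0.0119]
  face 72 133 [-0.9669 -0.0551  0.249 ] angle 0.258 [-0.0195 -0.0312  0.0685]
cA r 0.041 n17 phi [13. 32. 37.] s [-0.0163 -0.0153 -0.0133 -0.008 ]
cA r 0.048 n44 phi [16. 25. 42.] s [-0.0189 -0.0169 -0.0141 -0.0073]
cA r 0.055 n15 phi [17. 25. 39.] s [-0.021  -0.02   -0.0185 -0.008
[... 363 characters left out ...]
27 n117 phi [25. 30. 47.] s [-0.008  -0.0068 -0.0061 -0.0037]
wA r 0.034 n109 phi [25. 37. 42.] s [-0.0096 -0.0083 -0.0075 -0.0054]
wA r 0.041 n112 phi [26. 34. 41.] s [-0.0116 -0.01   -0.0092 -0.0068]
wA r 0.048 n474 phi [19. 35. 45.] s [-0.0169 -0.0152 -0.0129 -0.0037]
wA r 0.055 n280 phi [22. 38. 45.] s [-0.0185 -0.0175 -0.0158 -0.0051]
wA r 0.062 n285 phi [25. 38. 43.] s [-0.0201 -0.0189 -0.0174 -0.001 ]
wA r 0.069 n268 phi [25. 38. 41.] s [-0.0207 -0.0193 -0.0156 -0.0005]
wA r 0.076 n156 phi [29. 38. 43.] s [-0.0184 -0.0168 -0.0034 -0.0003]
wA r 0.083 n181 phi [30. 37. 44.] s [-0.0154 -0.0096 -0.004  -0.0003]
  face 681 871 [-0.9625 -0.042   0.2681] angle 0.275 [-0.0172 -0.0318  0.0705]
```

Tilt is now about 0.20–0.27 rad by all three views, with the clip on the groove (grip still about 60 mm from the pin axis), pin home and robot clear. Handing in.

```bash
python3 -c "
from plant import robot
print(robot.close_job(), robot.sense()['t'])"
```

```text
the job is handed in; nothing more can be done
the job is handed in; nothing more can be done
```

I handed the job in at about 31 s with no verdict returned: the pin is home and the larger clip is snapped on and released, but after release it swung down and I pushed it to rest leaning on the chock, about 0.20–0.27 rad off square against the 0.3 limit.

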